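Post a used instrument case into the wash-up drop box

ROBOT

A 6-joint arm with a two-finger parallel gripper is mounted at the origin on a cart in front of the work surface, level with it; the furniture and walls round the work are solid. World frame = base frame: x ahead of the robot, y to its left, z up, the work surface at z = 0. Lengths are in mm, angles in rad, forces in N, time in s.
With the tool pointing down it reaches from about 325 to 750 mm from the base axis. Payload 7.6 kg.
Tool frame: the origin (TCP) lies midway between the tips of the shut fingers; the grasp point (between the pads) lies 19 mm behind it; z points along the fingers, y is the direction in which the jaws open and shut (so a half turn about z gives the same grasp; the last joint's range is limited). The gripper opens to 85 mm and grips with 20 to 120 N. Pads are 22 mm wide; open, the fingers measure 114 mm over their backs; the gripper's body (76 mm by 85 mm) begins 54 mm behind the grasp point. The pads swing forward as they close: fully open they stand 13 mm farther back than shut.
Start: joints at [-1.27, 0.052, 1.401, -0, 1.689, -0.07], TCP at [190.266, -489.333, 209.123] pointing down, gripper open.
Joint ranges: [-2.9, 2.9], [-0.91, 2.17], [0.12, 2.37], [-1.06, 4.2], [0.26, 2.73], [-2.93, 2.93]. Speed limits (rad/s): [2.57, 2.57, 3.01, 3.14, 3.14, 3.14].

INTERFACE

Orientations are given as [roll, pitch, yaw] about the fixed x, y, z axes, in that order (R = Rz(yaw) Ry(pitch) Rx(roll)).
In Python, from station import observe, read_camera, camera_params, hand_in gives the robot as it stands.
- The arm moves only by the tool arm_command, never from a script. Its argument "commands" is a list of rows, each an object with "dp": the shift along the tool's x, y, z in units of 40 mm (1.0 is 40 mm), a list of three; "dr": the turn, a rotation vector about the tool's x, y, z in units of 5 degrees (1.0 is 5 degrees), a list of three; "jaw": the finger opening in mm, from 0 to 85.4. A call has 1 to 10 rows; each row shifts and turns the commanded pose from where the row before left it, along the tool's axes as they then stand; what a row does not reach is not made up. A row lasts 1/8 s, in which the tool goes at most 62.5 mm and 10.7 degrees, less where a joint would pass 70% of its speed; a pose out of reach is approached as far as the arm can. A call is refused whole if a number of a shift passes 1 or a number of a turn 1, either way. A call with a gripper value outside its range is refused whole. The fingers move at their own pace and stop on an object; the grip force is fixed at half the most. Time passes only in rows, so rows that do not move let the fingers close. It gives the time, the measured TCP pose, the force and the opening at its end, in the units of the state.
- observe(): the state, without advancing time (a new reading comes with each control period).
- read_camera(name): name is "side" or "top"; returns the picture (384x512x3 uint8, red, green, blue); there is no depth.
- camera_params(name): a dict with "mtx" (3x3 intrinsics, pixels), "R" (3x3) and "t" (3): a world point X has camera coordinates R X + t. Camera axes: x right, y down, z forward; pixel columns grow to the right and rows downward; lengths in mm; the calibration is good to about 2 mm. A picture is of the moment at which its call begins. camera_params takes no time and is no camera call.
- hand_in(): hands the job in, once; it reports no verdict.
The state is a dict: "time_s": time; "joints": joint angles; "joint_vel": joint speeds; "tau": joint torques, N m; "tool_pos": TCP position; "eef_rot": TCP orientation; "ft_force": force on the tool from outside, world axes, zero at the start; "torque": the same for the moment, N m; "gripper_width": opening from 0.0 (shut) to 1.0 (fully open).
Only numpy, scipy, OpenCV 4.12 (cv2) and the standard library are available. Lean on these libraries where they do the work, as an engineer would, in place of code of your own. Each camera call takes 0.05 s, during which the arm holds its last target.

TASK

The pale green instrument case lying on the bench is used and has to go to wash-up: lay it across the counter of the white drop box, long side towards the flap, and push it through the self-closing flap and over the ledge behind it, so that it drops down the chute into the catch bin and the flap swings shut. Leave the reagent bottle, the steel cup and the timer standing where they are.

Things in the scene. Friction and masses are not known exactly. Their poses are not given: they have to be found in the camera images.
- case: pale green closed case (its lid does not open), a flat bar 165 long (its y axis), 48 wide (its x axis, 53 with the catch), 30 high; 90 g. Origin: centre of the underside, z up; it starts lying flat on the bench, lid up
- drop_box: white sheet-metal drop box, fixed, 230 wide (its y), 315 deep (x), 201 high. Origin on the bench top straight below the flap's hinge, mid-width; x points the way things go in, level through the flap. In front, x = -165 to 0, an open steel counter 125 above the bench; behind the flap a hood with a clear roof pane, then the chute; the catch bin with a clear front lies under the counter
- counter (a point): middle of the counter's top, 100 in front of the flap, 125 above the bench. The counter is flat, 210 wide between side flanges 7 high, from its front edge 165 before the flap to the ledge 26 behind it
- lintel (a point): middle of the lower front edge of the lintel over the doorway: 60 above the counter, 12 in front of the flap. The doorway below is 200 wide. Hood sides start 14 in front of the flap; the roof's top is 76 above the counter. A finger pointing straight down is stopped by the lintel before the case is over the ledge; fingers leaning 35 to 45 degrees, tips leading, reach in under it
- ledge (a point): middle of the ledge's edge, on the counter's level, 26 behind the flap; what has its weight beyond it tips into the drop, 120 deep to the back wall, onto a slippery, steep chute (48 degrees) that leads down into the catch bin; the case turns over as it falls and may lie there on any side
- bin (a point): middle of the catch bin's floor under the counter, 12 above the bench, 80 in front of the flap
- flap (a joint): the sprung metal flap, 196 wide and 65 long, hinged along its top edge 69 above the counter: 0 = hanging shut, grows (rad, to 1.45) as its lower edge swings inwards; it cannot swing outwards. Light spring: about 0.1 N at the lower edge to start it, 0.4 N pressing on top of the case. On top of the lying case it stands at about 0.9; it shuts by itself
- bottle: glass reagent bottle with screw cap, 56 across, 134 high, standing; origin at the centre of its underside
- cup: open steel cup, 64 across, 88 high, standing; origin at the centre of its underside
- timer: white twist timer, 68 across, 47 high, standing; origin at the centre of its underside
Not all that is in view belongs to the job. What is shaped like the case but black is not meant.

How it is judged:
By the outcome, as a careful person would: the job done as asked, in the order asked, and still so for the second after the job is handed in, with the robot touching nothing.
It also fails if it takes over 61 s, if anything falls off the work surface, if the arm or the gripper's body presses on something with over 40 N, if the wrist force passes 120 N, or if a joint passes its speed limit or range.

## Working session

There is one attempt and no reset: what is moved stays moved. The work goes in short steps, Python scripts to look and compute and a tool call to move; the robot and the scene stay as the last step left them, time stands still between calls to the robot, and variables do not carry over. Pictures are saved under pics/ and viewed, and the job is handed in when it is done.

Besides the shell and the picture viewer there is one more tool, called after ">>>" as name(argument=value, ...) on one line, values as JSON. arm_command: Moves the arm, as the interface text tells. Its arguments: {"type":"object","properties":{"commands":{"type":"array"}},"required":["commands"]}

```bash
ls; mkdir -p pics
python3 - <<'E'
from station import *
import cv2
for n in("side","top"):
    im=read_camera(n); cv2.imwrite(f"pics/{n}0.png",im[:,:,::-1]); 
    p=camera_params(n); print(n,p)
print(observe())
E
```

```text
pics
side {'mtx': array([[361.12034068,   0.        , 257.78284647],
       [  0.        , 361.12034068, 196.56342367],
       [  0.        ,   0.        ,   1.        ]]), 'R': array([[-0.3822394 , -0.92406091,  0.00211323],
       [-0.55622371,  0.22825551, -0.79907109],
       [ 0.73790801, -0.30661188, -0.60123284]]), 't': array([ 165.41102554,  456.17011277, 1063.61689463])}
top {'mtx': array([[479.63306102,   0.        , 260.07874275],
       [  0.        , 479.63306102, 186.68460611],
       [  0.        ,   0.        ,   1.        ]]), 'R': array([[-0.00725249, -0.99996661,  0.00376578],
       [-0.99774807,  0.00698518, -0.06670822],
       [ 0.06667969, -0.0042411 , -0.99776542]]), 't': array([ -46.09213419,  581.54445228, 1735.2946117 ])}
{'time_s': 0.1, 'joints': array([-1.27029377e+00,  5.27999731e-02,  1.40159093e+00,  7.16328919e-06,
        1.68861164e+00, -7.02953038e-02]), 'joint_vel': array([-0.00201592,  0.00162139, -0.00260612, -0.00112069, -0.00230791,
        0.00096315]), 'tau': array([ 6.97392461e-04, -3.82581460e+01, -3.60986888e+01, -5.04752711e-05,
        4.80025046e-03, -1.56208716e-05]), 'tool_pos': array([ 190.17774129, -489.0310104 ,  208.35925061]), 'eef_rot': array([-3.14018674e+00, -1.06124290e-04,  3.70798624e-01]), 'ft_force': array([-0.07229601, -0.71634468,  0.65301009]), 'torque': array([-0.0109668 , -0.01443561, -0.04046477]), 'gripper_width': 1.0014042678206068}
```

View pics/side0.png

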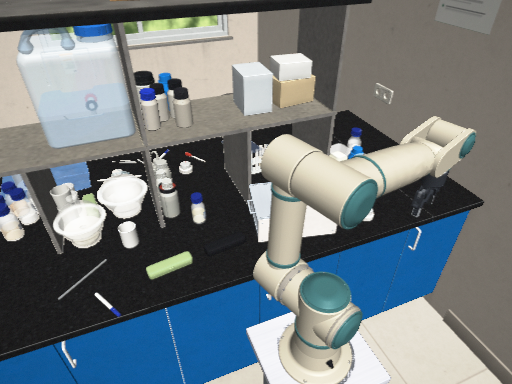

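View pics/top0.png

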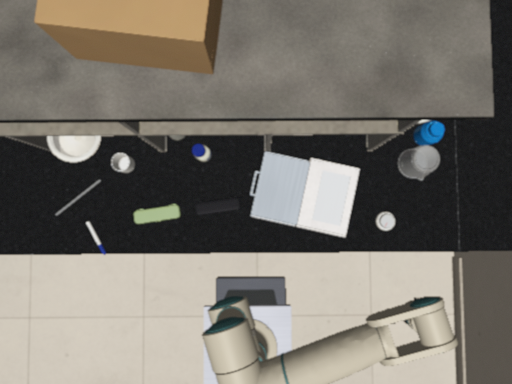

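```bash
cat > h.py <<'E'
import numpy as np,cv2
from station import *
def crop(n,name,x0,y0,x1,y1,s,im=None):
    if im is None: im=read_camera(n)
    c=cv2.resize(np.ascontiguousarray(im[y0:y1,x0:x1,::-1]),None,fx=s,fy=s,interpolation=cv2.INTER_CUBIC)
    cv2.imwrite(f"pics/{name}.png",c); return im
def ray(n,u,v,z):
    p=camera_params(n);R=p["R"];t=p["t"]
    d=R.T@np.linalg.solve(p["mtx"],[u,v,1]);c=-R.T@t
    return c+d*(z-c[2])/d[2]
def proj(n,X):
    p=camera_params(n);q=p["mtx"]@(p["R"]@np.array(X,float)+p["t"]);return q[:2]/q[2]
E
python3 - <<'E'
from h import *
im=cv2.imread("pics/top0.png")[:,:,::-1]
crop("top","t1",100,130,260,250,5,im)
crop("top","t2",240,130,400,250,5,im)
im=cv2.imread("pics/side0.png")[:,:,::-1]
crop("side","s1",110,180,270,300,5,im)
crop("side","s2",230,130,390,250,5,im)
E
```

```text
(no output)
```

View pics/t1.png

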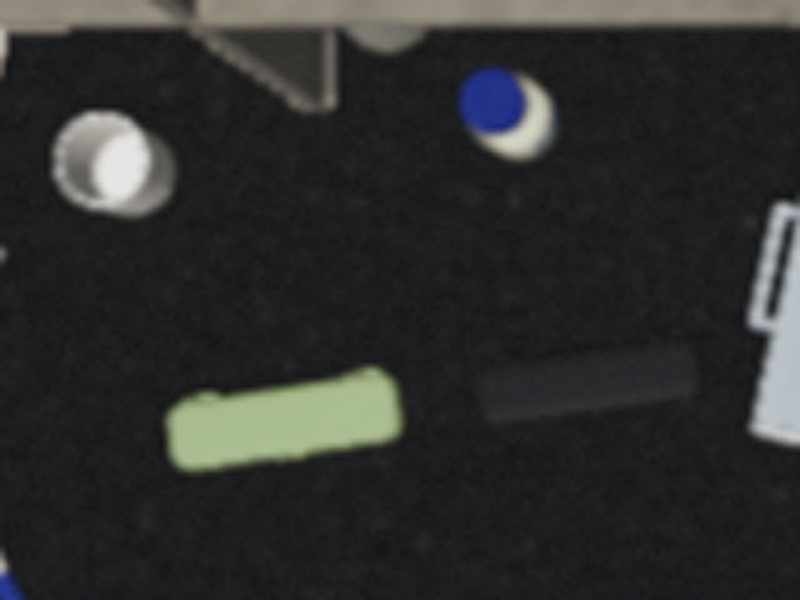

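View pics/t2.png

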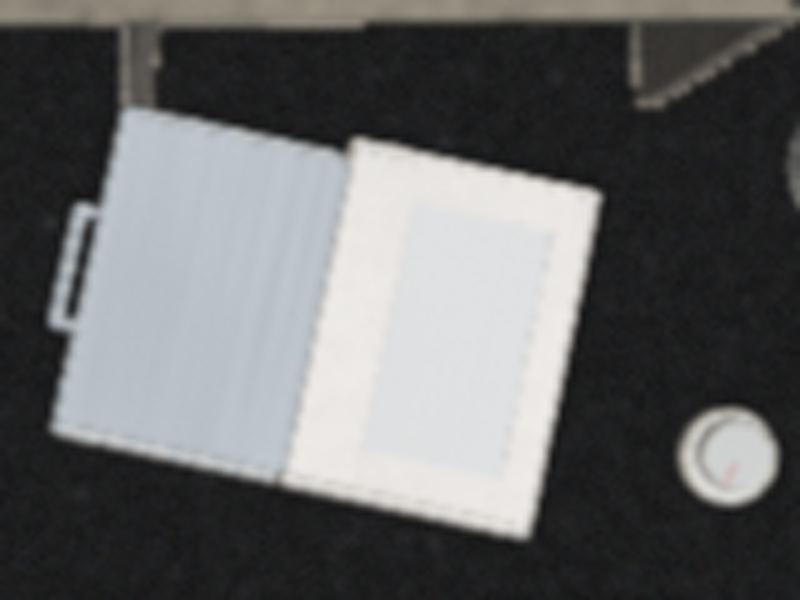

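View pics/s2.png

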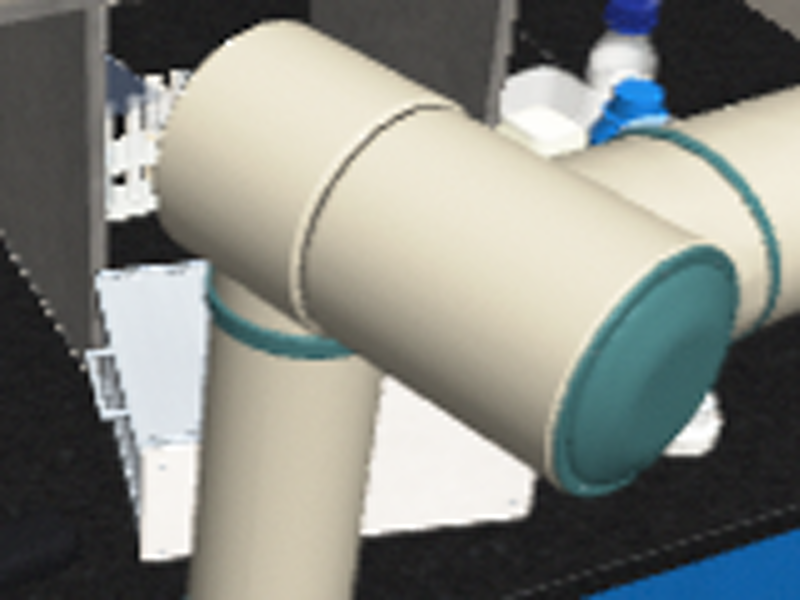

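View pics/s1.png

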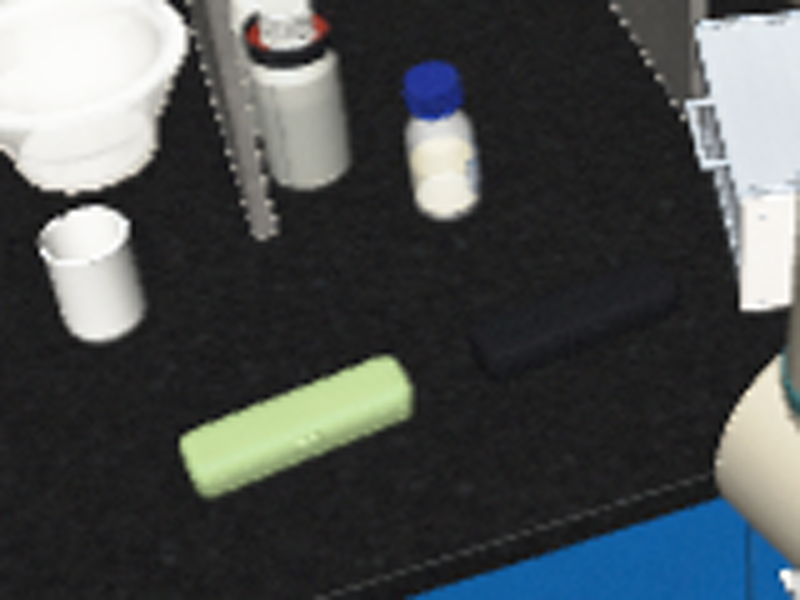

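Run:
```python
from h import *
T=lambda u,v,z,ox: ray("top",ox+u/5,130+v/5,z)
np.set_printoptions(precision=1,suppress=True)
print("case",T(168,435,25,100),T(402,405,25,100),T(285,420,30,100), "S mid",ray("side",110+297/5,180+405/5,30))
im=cv2.imread("pics/top0.png");h=cv2.cvtColor(im,cv2.COLOR_BGR2HSV)
m=((h[:,:,0]>30)&(h[:,:,0]<60)&(h[:,:,1]>50)&(h[:,:,2]>80)).astype(np.uint8); m[:, :120]=0;m[:,190:]=0;m[:190]=0
c=max(cv2.findContours(m,0,1)[0],key=cv2.contourArea);W=np.array([ray("top",u,v,28)[:2] for u,v in c[:,0]],np.float32);print(cv2.minAreaRect(W))
for nm,u,v,z,ox in [("cfl",125,107,132,240),("cfr",52,432,132,240),("rfl",352,137,201,240),("rfr",280,482,201,240),("rbl",603,190,201,240),("rbr",530,540,201,240),("hnd",50,325,125,240),("timer",730,456,47,240),("cup",102,160,88,100),("bottle",493,100,134,100)]:
    print(nm,T(u,v,z,ox))
a=(T(125,107,132,240)+T(52,432,132,240))/2
d=T(603,190,201,240)-T(352,137,201,240)
d2=T(530,540,201,240)-T(280,482,201,240);w=T(125,107,132,240)-T(52,432,132,240);w2=T(603,190,201,240)-T(530,540,201,240)
for q in(d,d2,w,w2):print(np.linalg.norm(q),np.arctan2(q[1],q[0]))
```

```text
case [473.8 409.5  25. ] [494.3 239.9  25. ] [484.  323.7  30. ] S mid [489.9 322.9  30. ]
((485.73309326171875, 326.597412109375), (57.48497009277344, 170.21011352539062), 8.228021621704102)
cfl [695.2 -67.6 132. ]
cfr [472.4 -16.  132. ]
rfl [ 664.6 -215.9  201. ]
rfr [ 438.4 -165.7  201. ]
rbl [ 628.4 -380.7  201. ]
rbr [ 399.5 -328.2  201. ]
hnd [545.8 -15.  125. ]
timer [ 452.1 -500.9   47. ]
cup [667.2 441.6  88. ]
bottle [701.3 160.5 134. ]
168.68240860935046 -1.7871864004376927
167.07721112941772 -1.8055398139796437
228.73171244219495 -0.22731116845808147
234.77118999483199 -0.22542705266044813
```

>>> arm_command(commands=[{"dp":[0.8,-0.92,0],"dr":[0,0,0],"jaw":85},{"dp":[0.8,-0.92,0],"dr":[0,0,0],"jaw":85},{"dp":[0.8,-0.92,0],"dr":[0,0,0],"jaw":85},{"dp":[0.8,-0.92,0],"dr":[0,0,0],"jaw":85},{"dp":[0.8,-0.92,0],"dr":[0,0,0],"jaw":85},{"dp":[0.8,-0.92,0],"dr":[0,0,0],"jaw":85},{"dp":[0.8,-0.92,0],"dr":[0,0,0],"jaw":85},{"dp":[0.8,-0.92,0],"dr":[0,0,0],"jaw":85},{"dp":[0.8,-0.92,0],"dr":[0,0,0],"jaw":85},{"dp":[0.8,-0.92,0],"dr":[0,0,0],"jaw":85}])

```text
time_s: 1.35
tool_pos: [355.3, -28.8, 208.9]
eef_rot: [3.141, -0.0, 0.371]
ft_force: [0.1, 0.2, 0.4]
gripper_width: 0.996
```

>>> arm_command(commands=[{"dp":[0.8,-0.92,0],"dr":[0,0,0],"jaw":85},{"dp":[0.8,-0.92,0],"dr":[0,0,0],"jaw":85},{"dp":[0.8,-0.92,0],"dr":[0,0,0],"jaw":85},{"dp":[0.8,-0.92,0],"dr":[0,0,0],"jaw":85},{"dp":[0.8,-0.92,0],"dr":[0,0,0],"jaw":85},{"dp":[0.8,-0.92,0],"dr":[0,0,0],"jaw":85},{"dp":[0,0,0],"dr":[0,0,-1],"jaw":85},{"dp":[0,0,0],"dr":[0,0,-1],"jaw":85},{"dp":[0,0,0],"dr":[0,0,-1],"jaw":85},{"dp":[0,0,0],"dr":[0,0,-1],"jaw":85}])

```text
time_s: 2.6
tool_pos: [453.9, 245.0, 208.5]
eef_rot: [-3.141, 0.001, 0.723]
ft_force: [-0.2, 0.6, 0.2]
gripper_width: 0.994
```

>>> arm_command(commands=[{"dp":[0,0,0],"dr":[0,0,-1],"jaw":85},{"dp":[0,0,0],"dr":[0,0,-1],"jaw":85},{"dp":[0,0,0],"dr":[0,0,-1],"jaw":85},{"dp":[0,0,0],"dr":[0,0,-1],"jaw":85},{"dp":[0,0,0],"dr":[0,0,-1],"jaw":85},{"dp":[0,0,0],"dr":[0,0,-1],"jaw":85},{"dp":[0,0,0],"dr":[0,0,-1],"jaw":85},{"dp":[0,0,0],"dr":[0,0,-1],"jaw":85},{"dp":[0,0,0],"dr":[0,0,-1],"jaw":85},{"dp":[0,0,0],"dr":[0,0,-1],"jaw":85}])

```text
time_s: 3.85
tool_pos: [453.9, 244.9, 208.5]
eef_rot: [-3.141, 0.001, 1.595]
ft_force: [0.3, 0.0, 0.9]
gripper_width: 0.991
```

>>> arm_command(commands=[{"dp":[0,0,0],"dr":[0,0,-1],"jaw":85},{"dp":[0,0,0],"dr":[0,0,-0.2],"jaw":85},{"dp":[0,0,0],"dr":[0,0,0],"jaw":85}])

```text
time_s: 4.22
tool_pos: [454.0, 245.0, 208.8]
eef_rot: [-3.141, 0.0, 1.696]
ft_force: [0.6, 0.3, 0.1]
gripper_width: 0.995
```

Run:
```python
from h import *
print(observe()["joints"],observe()["tool_pos"])
im=crop("side","s3",110,130,310,280,4)
im=cv2.imread("pics/side0.png")[:,:,::-1]
h=cv2.cvtColor(np.ascontiguousarray(im[:,:,::-1]),cv2.COLOR_BGR2HSV)
# fit case yaw/pos: silhouettes in both views
from scipy.optimize import minimize
def mask(n,box):
    im=cv2.imread(f"pics/{n}0.png");h=cv2.cvtColor(im,cv2.COLOR_BGR2HSV)
    m=((h[:,:,0]>30)&(h[:,:,0]<60)&(h[:,:,1]>40)&(h[:,:,2]>60)).astype(np.uint8)
    k=np.zeros_like(m);x0,y0,x1,y1=box;k[y0:y1,x0:x1]=m[y0:y1,x0:x1];return k.astype(float)
M={"top":mask("top",(120,190,195,240)),"side":mask("side",(135,245,205,285))}
print({k:v.sum() for k,v in M.items()})
S=8
def ren(n,p):
    x,y,a=p;c,s=np.cos(a),np.sin(a)
    P=[]
    for i in(-24,24):
        for j in(-82.5,82.5):
            for z in(0,30):P.append(proj(n,[x+c*i-s*j,y+s*i+c*j,z]))
    hull=cv2.convexHull(((np.array(P)+0.5)*S).astype(np.float32)).astype(np.int32)
    m=np.zeros((384*S,512*S),np.uint8);cv2.fillPoly(m,[hull],255)
    return cv2.resize(m,(512,384),interpolation=cv2.INTER_AREA)/255.
f=lambda p:sum(np.abs(ren(n,p)-M[n]).sum() for n in M)
for ns in (["top","side"],["top"],["side"]):
    g=lambda p:sum(np.abs(ren(n,p)-M[n]).sum() for n in ns)
    r=minimize(g,[486,324,.127],method="Nelder-Mead",options=dict(initial_simplex=[[486,324,.127],[494,324,.127],[486,332,.127],[486,324,.2]]))
    print(ns,r.x,r.fun)
```

```text
[ 4.23220498e-01  2.68721460e-02  1.42731141e+00 -9.05163862e-05
  1.68783947e+00  2.98012098e-01] [454.02913109 244.95414188 208.82812328]
{'top': np.float64(717.0), 'side': np.float64(686.0)}
['top', 'side'] [4.86392724e+02 3.26260304e+02 1.49894053e-01] 161.8941176470588
['top'] [4.83907340e+02 3.28963547e+02 1.57713756e-01] 87.12941176470588Traceback (most recent call last):
  File "<stdin>", line 27, in <module>
    res = _minimize_neldermead(fun, x0, args, callback, bounds=bounds,
                               **options)
    fxc = func(xc)
    fx = function(np.copy(x), *(wrapper_args + args))
  File "<stdin>", line 26, in <lambda>
  File "<stdin>", line 26, in <genexpr>
  File "<stdin>", line 20, in ren
  File "h.py", line 12, in proj
    p=camera_params(n);q=p["mtx"]@(p["R"]@np.array(X,float)+p["t"]);return q[:2]/q[2]
ValueError: time passes only in moves, steps and waits
```

View pics/s3.png

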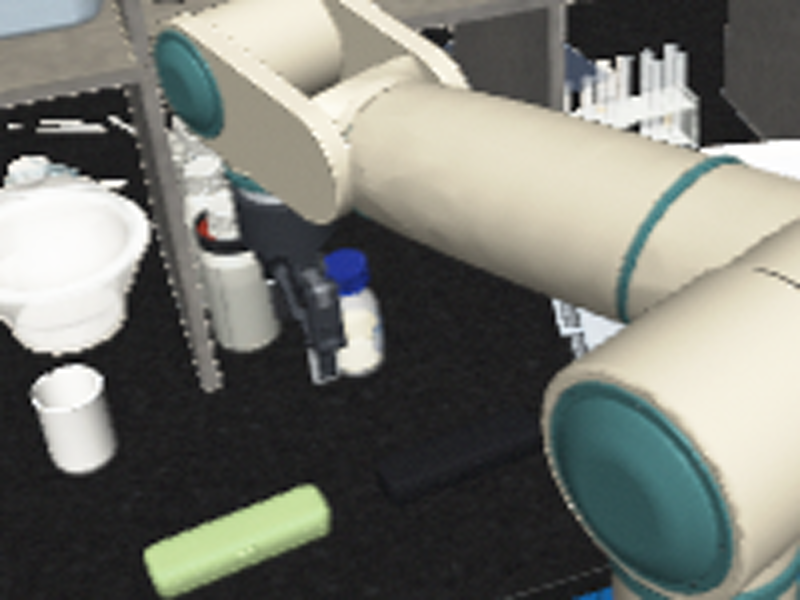

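>>> arm_command(commands=[{"dp":[0,0,0],"dr":[0,0,-0.17],"jaw":85},{"dp":[0.95,0.54,0],"dr":[0,0,0],"jaw":85},{"dp":[0.94,0.53,0],"dr":[0,0,0],"jaw":85},{"dp":[0,0,1],"dr":[0,0,0],"jaw":85},{"dp":[0,0,1],"dr":[0,0,0],"jaw":85},{"dp":[0,0,1],"dr":[0,0,0],"jaw":85},{"dp":[0,0,0.7],"dr":[0,0,0],"jaw":85},{"dp":[0,0,0],"dr":[0,0,0],"jaw":85}])

```text
time_s: 5.28
tool_pos: [484.4, 325.0, 58.5]
eef_rot: [-3.137, 0.002, 1.712]
ft_force: [1.1, 0.4, 0.5]
gripper_width: 0.995
```

Run:
```python
from h import *
im=crop("side","s4",110,200,230,290,6)
im=crop("top","t4",110,180,210,240,8)
```

```text
(no output)
```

View pics/s4.png

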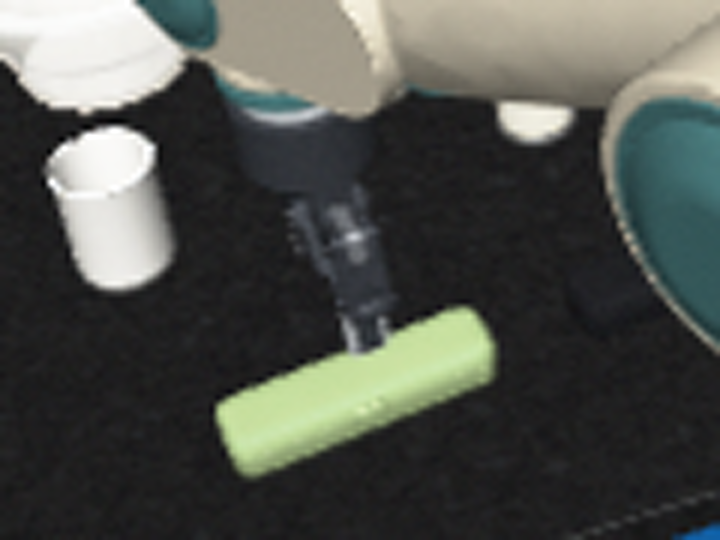

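View pics/t4.png

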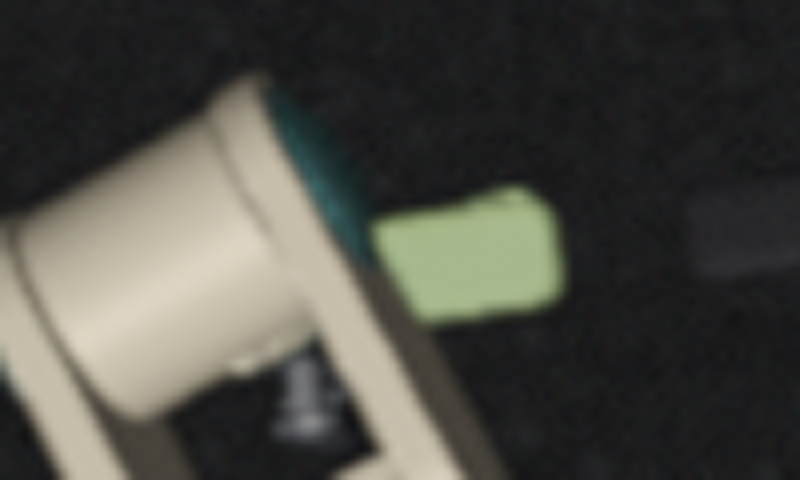

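```bash
sed -i '/^def ray/i _C={}\ndef camp(n):\n    if n not in _C:_C[n]=camera_params(n)\n    return _C[n]' h.py; sed -i 's/p=camera_params(n)/p=camp(n)/' h.py
python3 - <<'E'
from h import *
p=camp("side");print(-p["R"].T@p["t"])
for s in(-50,0,50): print(s,(proj("side",[484.4+.99*s,325+.14*s,71])-[110,200])*6)
print([(proj("side",[x,y,30])-[110,200])*6 for x,y in((486,326),)])
E
```

```text
[-467.89218142  374.84409801 1003.64420311]
-50 [373.8509669  380.07816411]
0 [344.61885914 325.35904554]
50 [316.9174834  273.50527995]
[array([352.53244739, 371.91559905])]
```

>>> arm_command(commands=[{"dp":[0,0,0.7],"dr":[0,0,0],"jaw":85},{"dp":[0,0,0.5],"dr":[0,0,0],"jaw":85},{"dp":[0,0,0.2],"dr":[0,0,0],"jaw":85},{"dp":[0,0,0],"dr":[0,0,0],"jaw":85}])

```text
time_s: 5.88
tool_pos: [485.9, 325.9, 5.1]
eef_rot: [-3.141, 0.0, 1.712]
ft_force: [0.3, -0.1, 0.2]
gripper_width: 0.997
```

Run:
```python
from h import *
im=crop("side","s5",110,200,230,290,6)
```

```text
(no output)
```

View pics/s5.png

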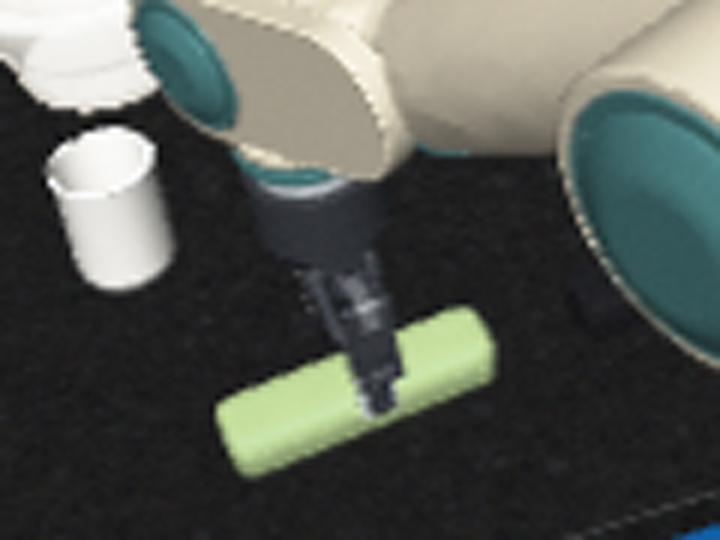

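>>> arm_command(commands=[{"dp":[0,0,0.08],"dr":[0,0,0],"jaw":85},{"dp":[0,0,0],"dr":[0,0,0],"jaw":30},{"dp":[0,0,0],"dr":[0,0,0],"jaw":30},{"dp":[0,0,0],"dr":[0,0,0],"jaw":30},{"dp":[0,0,0],"dr":[0,0,0],"jaw":30},{"dp":[0,0,0],"dr":[0,0,0],"jaw":30},{"dp":[0,0,0],"dr":[0,0,0],"jaw":30}])

```text
time_s: 6.8
tool_pos: [486.3, 326.1, 2.7]
eef_rot: [3.14, -0.0, 1.712]
ft_force: [-0.3, -0.3, 5.7]
gripper_width: 0.479
```

>>> arm_command(commands=[{"dp":[0,0,0],"dr":[0,0,0],"jaw":30},{"dp":[0,0,0],"dr":[0,0,0],"jaw":30}])

```text
time_s: 7.05
tool_pos: [486.3, 326.1, 2.7]
eef_rot: [3.14, -0.0, 1.712]
ft_force: [-1.0, -0.8, 4.4]
gripper_width: 0.482
```

Run:
```python
from h import *
im=crop("side","s6",110,200,230,290,6)
```

```text
(no output)
```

View pics/s6.png

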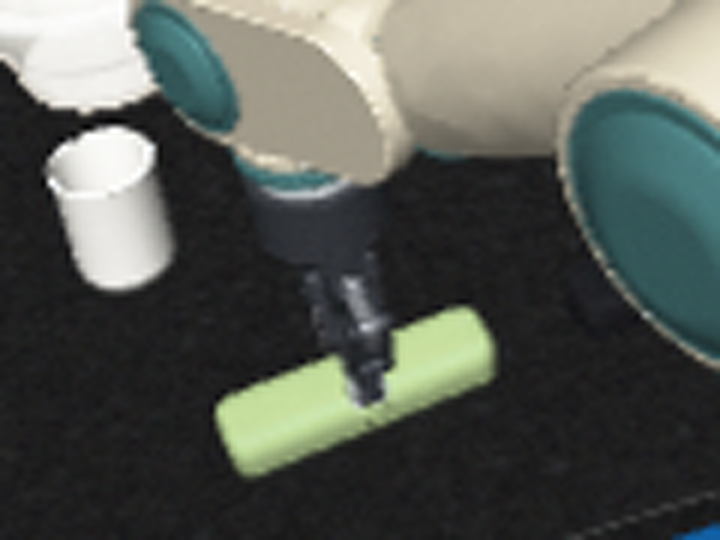

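>>> arm_command(commands=[{"dp":[0,0,0],"dr":[0,0,0],"jaw":70},{"dp":[0,0,0],"dr":[0,0,0],"jaw":70},{"dp":[0,0,0.1],"dr":[0,0,0],"jaw":70},{"dp":[0,0,0.0],"dr":[0,0,0],"jaw":70}])

```text
time_s: 7.6
tool_pos: [485.4, 325.6, -2.9]
eef_rot: [-3.14, 0.001, 1.712]
ft_force: [0.1, 0.3, 0.5]
gripper_width: 0.82
```

>>> arm_command(commands=[{"dp":[0,0,0.1],"dr":[0,0,0],"jaw":70},{"dp":[0,0,0.0],"dr":[0,0,0],"jaw":70}])

```text
time_s: 7.85
tool_pos: [485.6, 325.7, -6.6]
eef_rot: [-3.141, 0.0, 1.712]
ft_force: [0.6, -0.9, -0.2]
gripper_width: 0.823
```

Run:
```python
from h import *
im=crop("side","s7",130,220,210,280,10)
```

```text
(no output)
```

View pics/s7.png

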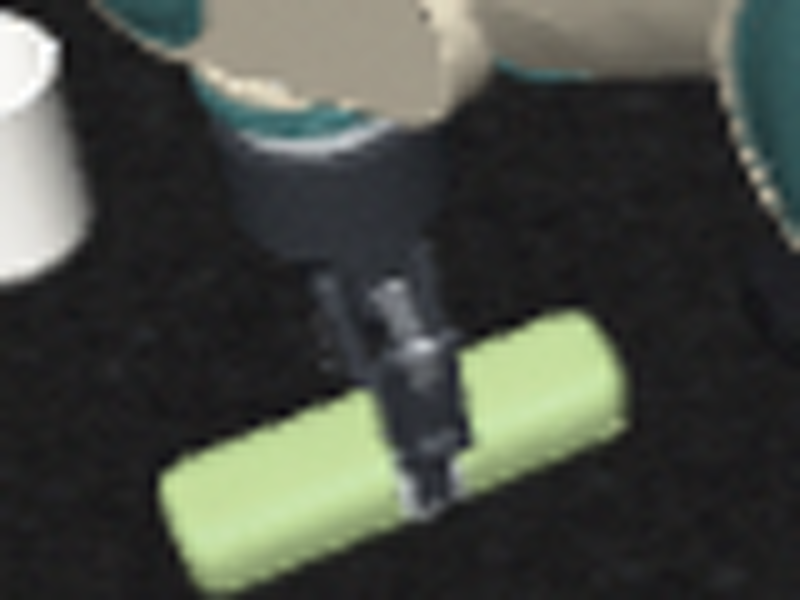

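>>> arm_command(commands=[{"dp":[0,0,0],"dr":[0,0,0],"jaw":35},{"dp":[0,0,0],"dr":[0,0,0],"jaw":35},{"dp":[0,0,0],"dr":[0,0,0],"jaw":35},{"dp":[0,0,0],"dr":[0,0,0],"jaw":35},{"dp":[0,0,0],"dr":[0,0,0],"jaw":35}])

```text
time_s: 8.52
tool_pos: [486.3, 326.1, -5.5]
eef_rot: [3.14, -0.0, 1.712]
ft_force: [0.6, -0.3, 4.7]
gripper_width: 0.528
```

Run:
```python
from h import *
im=crop("side","s8",130,220,210,280,10)
```

```text
(no output)
```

View pics/s8.png

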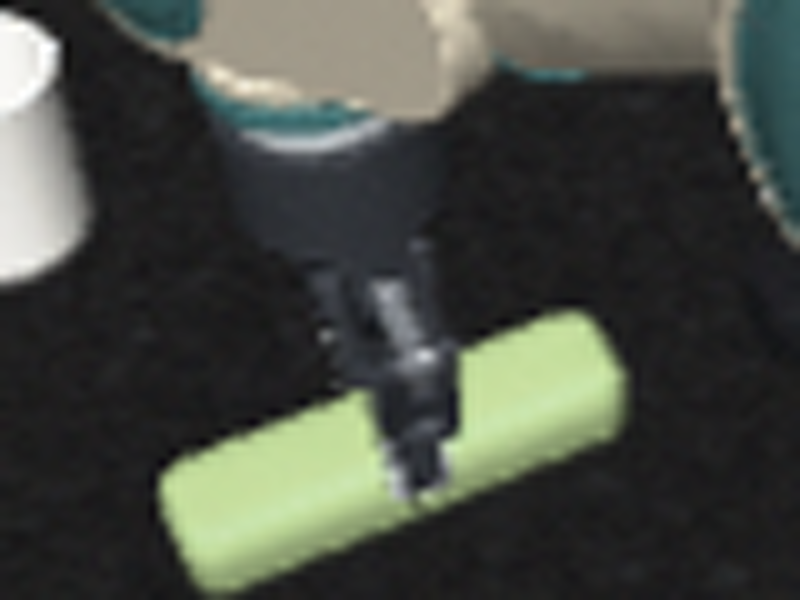

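>>> arm_command(commands=[{"dp":[0,0,0],"dr":[0,0,0],"jaw":62},{"dp":[0,0,0],"dr":[0,0,0],"jaw":62},{"dp":[0,0,0.1],"dr":[0,0,0],"jaw":62},{"dp":[0,0,0.0],"dr":[0,0,0],"jaw":62}])

```text
time_s: 9.07
tool_pos: [485.4, 325.6, -11.0]
eef_rot: [-3.14, 0.001, 1.712]
ft_force: [-0.1, -0.0, 0.6]
gripper_width: 0.728
```

>>> arm_command(commands=[{"dp":[0,0,0.07],"dr":[0,0,0],"jaw":62},{"dp":[0,0,0.0],"dr":[0,0,0],"jaw":62}])

```text
time_s: 9.32
tool_pos: [485.7, 325.8, -13.3]
eef_rot: [-3.141, 0.0, 1.712]
ft_force: [-0.5, 0.1, 0.3]
gripper_width: 0.725
```

>>> arm_command(commands=[{"dp":[0,0,0],"dr":[0,0,0],"jaw":35},{"dp":[0,0,0],"dr":[0,0,0],"jaw":35},{"dp":[0,0,0],"dr":[0,0,0],"jaw":35},{"dp":[0,0,0],"dr":[0,0,0],"jaw":35}])

```text
time_s: 9.82
tool_pos: [486.2, 326.0, -12.5]
eef_rot: [3.141, -0.0, 1.712]
ft_force: [0.1, 0.1, 3.8]
gripper_width: 0.534
```

Run:
```python
from h import *
im=crop("side","s9",130,220,210,280,10)
```

```text
(no output)
```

View pics/s9.png

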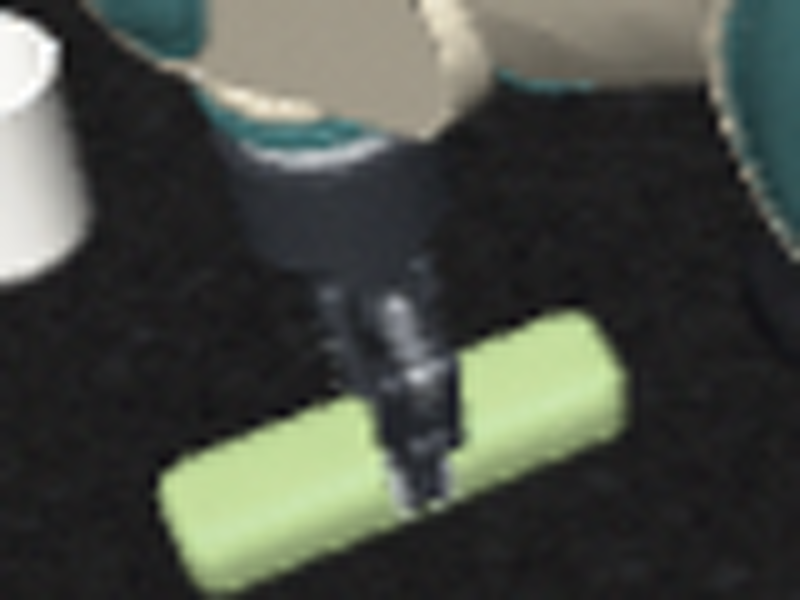

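>>> arm_command(commands=[{"dp":[0,0,-0.5],"dr":[0,0,0],"jaw":35},{"dp":[0,0,-1],"dr":[0,0,0],"jaw":35},{"dp":[0,0,-1],"dr":[0,0,0],"jaw":35},{"dp":[0,0,-1],"dr":[0,0,0],"jaw":35},{"dp":[0,0,-1],"dr":[0,0,0],"jaw":35},{"dp":[0,0,-1],"dr":[0,0,0],"jaw":35},{"dp":[0,0,0],"dr":[0,0,0],"jaw":35}])

```text
time_s: 10.75
tool_pos: [486.9, 326.5, 212.2]
eef_rot: [3.134, -0.003, 1.712]
ft_force: [-0.2, 0.5, -1.0]
gripper_width: 0.531
```

Run:
```python
from h import *
im=crop("side","s10",110,160,230,250,6)
```

```text
(no output)
```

View pics/s10.png

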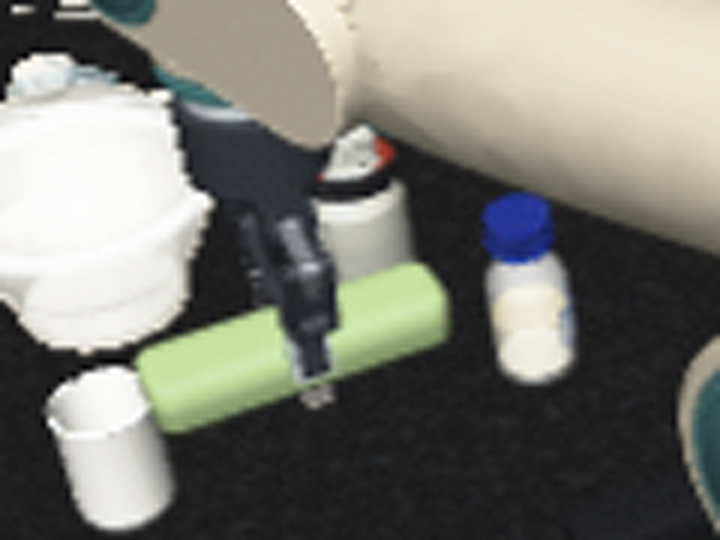

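>>> arm_command(commands=[{"dp":[0,0,0],"dr":[0,0,0.84],"jaw":35},{"dp":[0,0,0],"dr":[0,0,0.84],"jaw":35},{"dp":[0,0,0],"dr":[0,0,0.84],"jaw":35},{"dp":[0,0,0],"dr":[0,0,0.84],"jaw":35},{"dp":[0,0,0],"dr":[0,0,0.84],"jaw":35},{"dp":[-0.9,0.4,0],"dr":[0,0,0],"jaw":35},{"dp":[-0.9,0.4,0],"dr":[0,0,0],"jaw":35},{"dp":[-0.9,0.4,0],"dr":[0,0,0],"jaw":35},{"dp":[-0.9,0.4,0],"dr":[0,0,0],"jaw":35},{"dp":[-0.9,0.4,0],"dr":[0,0,0],"jaw":35}])

```text
time_s: 12.05
tool_pos: [522.8, 131.1, 205.3]
eef_rot: [-3.139, 0.001, 1.346]
ft_force: [0.3, 0.7, 0.1]
gripper_width: 0.531
```

Run:
```python
from h import *
im=crop("side","s11",150,100,400,287,3.2)
im=crop("top","t11",240,130,400,250,5)
```

```text
(no output)
```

View pics/s11.png

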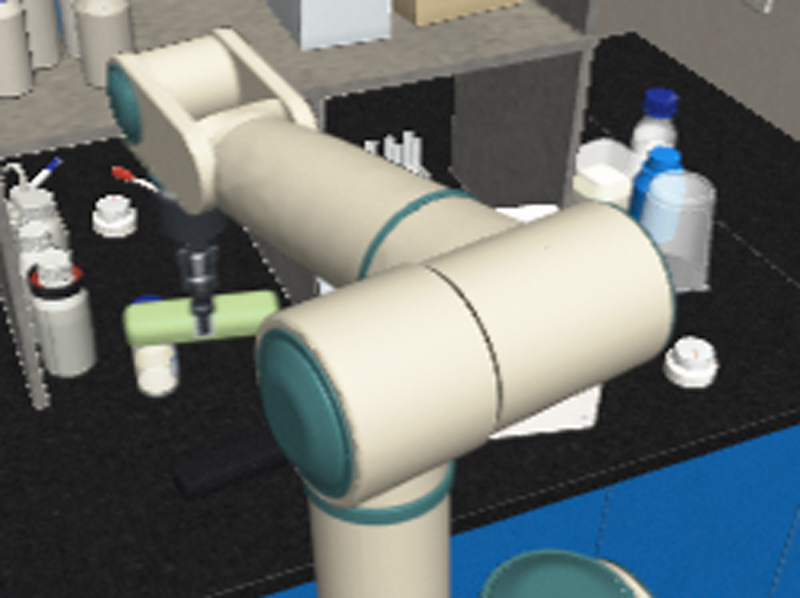

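View pics/t11.png

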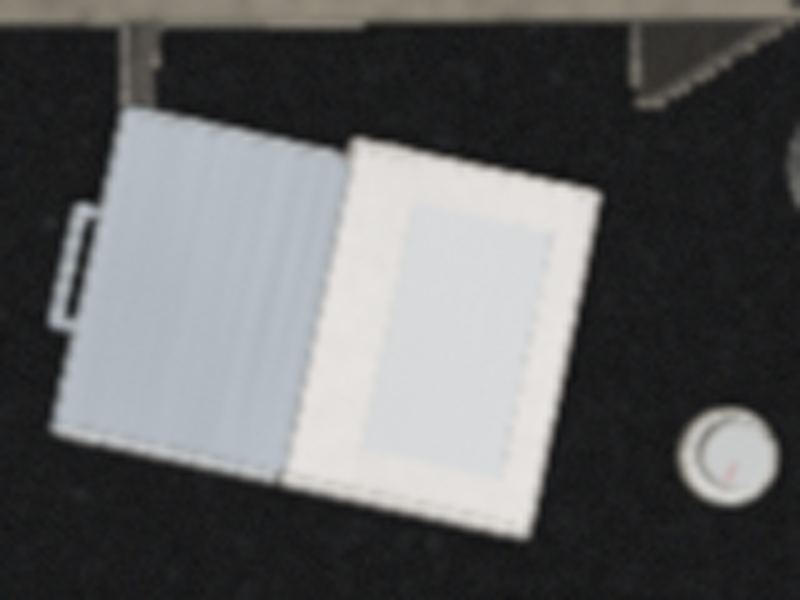

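>>> arm_command(commands=[{"dp":[-0.93,0.41,0],"dr":[0,0,0],"jaw":35},{"dp":[-0.93,0.41,0],"dr":[0,0,0],"jaw":35},{"dp":[-0.93,0.41,0],"dr":[0,0,0],"jaw":35},{"dp":[-0.93,0.41,0],"dr":[0,0,0],"jaw":35},{"dp":[-0.93,0.41,0],"dr":[0,0,0],"jaw":35},{"dp":[-0.93,0.41,0],"dr":[0,0,0],"jaw":35},{"dp":[0,0,0.5],"dr":[0,0,0],"jaw":35},{"dp":[0,0,0.5],"dr":[0,0,0],"jaw":35},{"dp":[0,0,0],"dr":[0,0,0],"jaw":35},{"dp":[0,0,0],"dr":[0,0,0],"jaw":35}])

```text
time_s: 13.4
tool_pos: [569.8, -106.5, 167.5]
eef_rot: [3.142, -0.0, 1.346]
ft_force: [0.5, 0.2, -1.3]
gripper_width: 0.534
```

Run:
```python
from h import *
print(observe()["joints"])
im=crop("side","s12",150,100,400,287,3.2)
im=crop("top","t12",220,130,380,250,5)
```

```text
[-2.48549277e-01  2.21275177e-01  1.29824989e+00  1.54980627e-05
  1.62202218e+00 -2.38708768e-02]
```

View pics/s12.png

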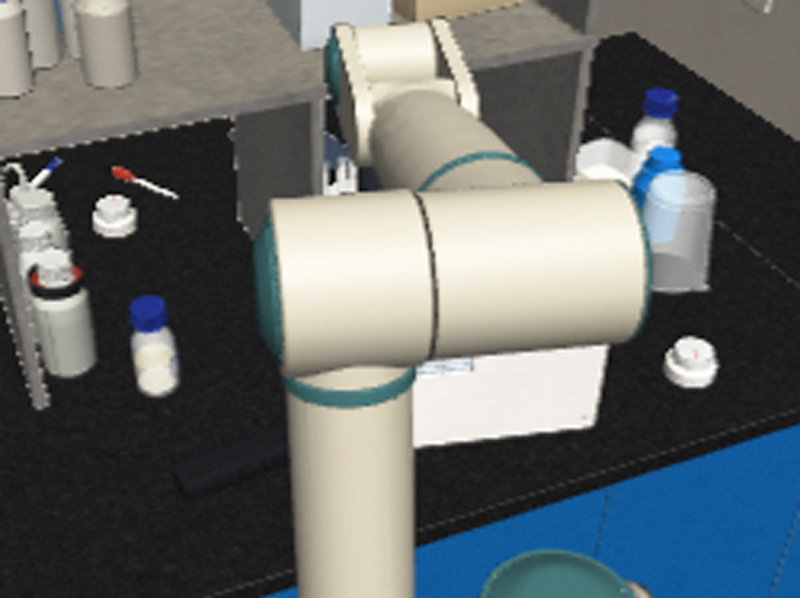

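View pics/t12.png

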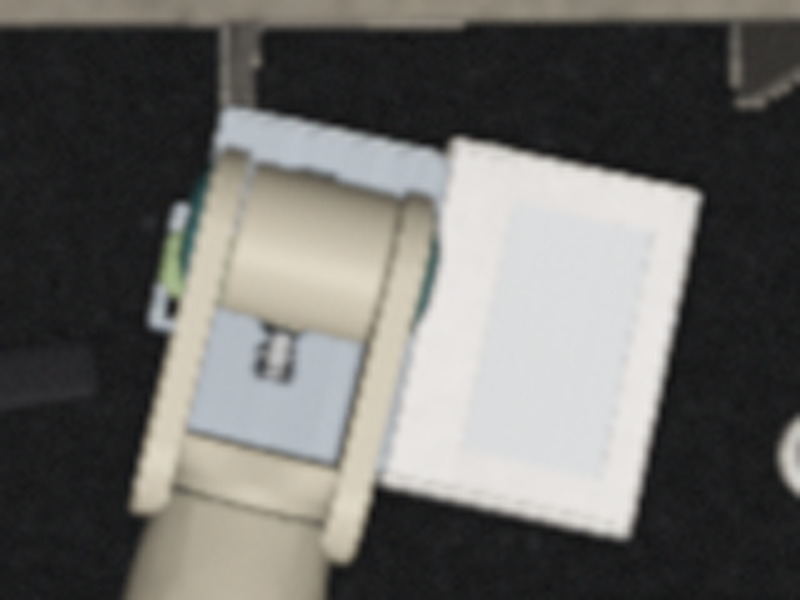

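>>> arm_command(commands=[{"dp":[0,0,-0.7],"dr":[0,0,0],"jaw":35},{"dp":[0,0,-0.7],"dr":[0,0,0],"jaw":35},{"dp":[0,0,0],"dr":[0,0,1],"jaw":35},{"dp":[0,0,0],"dr":[0,0,1],"jaw":35},{"dp":[0,0,0],"dr":[0,0,1],"jaw":35},{"dp":[0,0,0],"dr":[0,0,1],"jaw":35},{"dp":[0,0,0],"dr":[0,0,1],"jaw":35},{"dp":[0,0,0],"dr":[0,0,1],"jaw":35},{"dp":[0,0,0],"dr":[0,0,1],"jaw":35},{"dp":[0,0,0],"dr":[0,0,1],"jaw":35}])

```text
time_s: 14.75
tool_pos: [569.9, -106.9, 224.1]
eef_rot: [3.14, -0.001, 0.645]
ft_force: [0.9, 0.6, -1.5]
gripper_width: 0.532
```

>>> arm_command(commands=[{"dp":[0,0,0],"dr":[0,0,1],"jaw":35},{"dp":[0,0,0],"dr":[0,0,1],"jaw":35},{"dp":[0,0,0],"dr":[0,0,1],"jaw":35},{"dp":[0,0,0],"dr":[0,0,1],"jaw":35},{"dp":[0,0,0],"dr":[0,0,1],"jaw":35},{"dp":[0,0,0],"dr":[0,0,1],"jaw":35},{"dp":[0,0,0],"dr":[0,0,1],"jaw":35},{"dp":[0,0,0],"dr":[0,0,1],"jaw":35},{"dp":[0,0,0],"dr":[0,0,1],"jaw":35},{"dp":[0,0,0],"dr":[0,0,1],"jaw":35}])

```text
time_s: 16.0
tool_pos: [569.9, -106.9, 224.1]
eef_rot: [3.142, -0.001, -0.228]
ft_force: [1.1, 0.1, -1.4]
gripper_width: 0.534
```

Run:
```python
from h import *
o=observe();print(o["joints"],o["tool_pos"],o["eef_rot"])
im=crop("side","s13",150,100,400,287,3.2)
im=crop("top","t13",220,130,380,250,5)
```

```text
[-2.49050233e-01  2.03676410e-01  1.20625315e+00 -4.19667271e-05
  1.73017698e+00  1.54968175e+00] [ 569.92103478 -106.88649986  224.05903882] [ 3.14151986e+00 -1.48490471e-03 -2.27942289e-01]
```

View pics/s13.png

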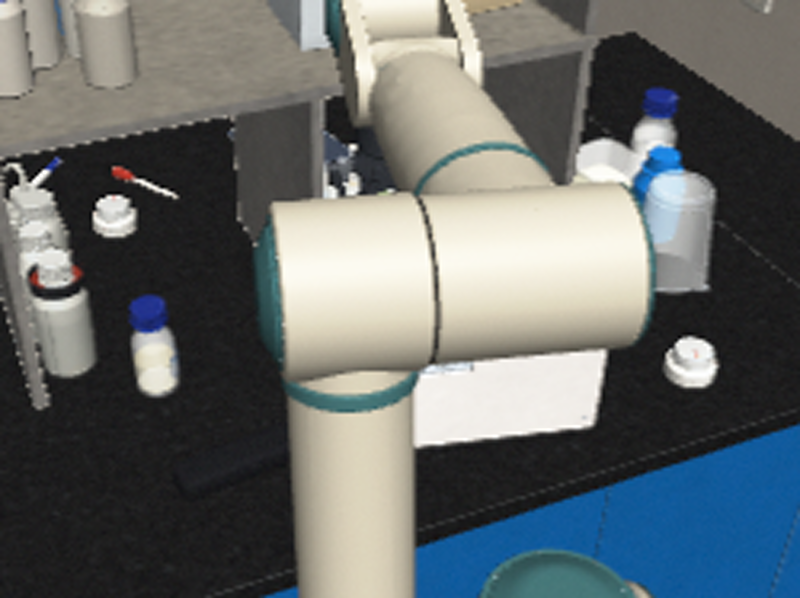

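View pics/t13.png

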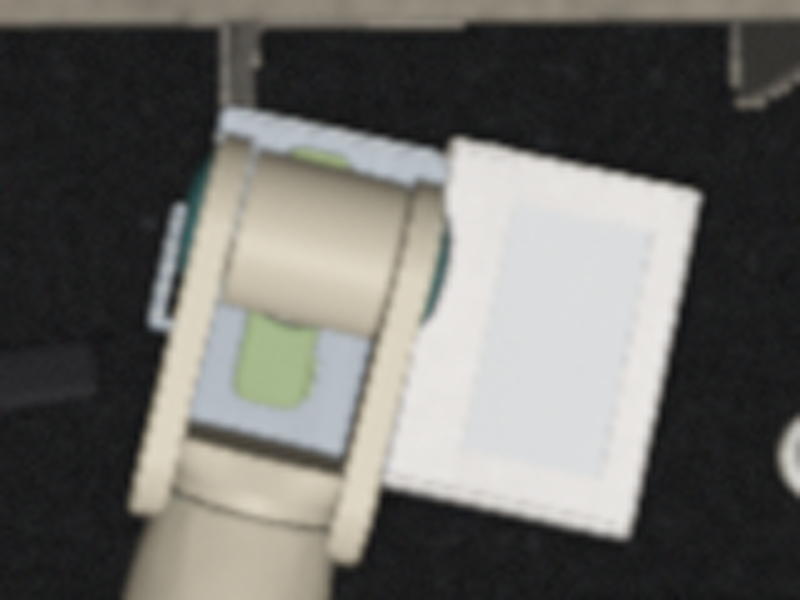

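Run:
```python
from h import *
print(ray("top",220+319/5,130+148/5,265),ray("top",220+273/5,130+408/5,265))
```

```text
[ 649.99675554 -124.72795602  265.        ] [486.19134645 -94.14926506 265.        ]
```

>>> arm_command(commands=[{"dp":[0,0,0.8],"dr":[0,0,0],"jaw":35},{"dp":[0,0,0.8],"dr":[0,0,0],"jaw":35},{"dp":[0,0,0.6],"dr":[0,0,0],"jaw":35},{"dp":[0,0,0.3],"dr":[0,0,0],"jaw":35},{"dp":[0,0,0],"dr":[0,0,0],"jaw":35},{"dp":[0,0,0],"dr":[0,0,0],"jaw":35}])

```text
time_s: 16.85
tool_pos: [570.4, -107.2, 124.6]
eef_rot: [3.141, -0.002, -0.225]
ft_force: [0.2, 0.5, -1.4]
gripper_width: 0.533
```

>>> arm_command(commands=[{"dp":[0,0,0.15],"dr":[0,0,0],"jaw":35},{"dp":[0,0,0.08],"dr":[0,0,0],"jaw":35},{"dp":[0,0,0],"dr":[0,0,0],"jaw":35}])

```text
time_s: 17.23
tool_pos: [569.5, -107.0, 113.5]
eef_rot: [3.141, 0.001, -0.225]
ft_force: [-0.2, 0.8, -0.8]
gripper_width: 0.537
```

>>> arm_command(commands=[{"dp":[0,0,0.04],"dr":[0,0,0],"jaw":35},{"dp":[0,0,0],"dr":[0,0,0],"jaw":35}])

```text
time_s: 17.48
tool_pos: [569.8, -107.1, 112.6]
eef_rot: [3.141, -0.001, -0.225]
ft_force: [-0.7, -0.5, -0.7]
gripper_width: 0.53
```

>>> arm_command(commands=[{"dp":[0,0,0],"dr":[0,0,0],"jaw":58},{"dp":[0,0,0],"dr":[0,0,0],"jaw":75},{"dp":[0,0,0],"dr":[0,0,0],"jaw":75},{"dp":[0,0,0],"dr":[0,0,0],"jaw":75},{"dp":[0,0,-0.6],"dr":[0,0,0],"jaw":75},{"dp":[0,0,-1],"dr":[0,0,0],"jaw":75},{"dp":[0,0,-1],"dr":[0,0,0],"jaw":75},{"dp":[0,0,-0.6],"dr":[0,0,0],"jaw":75}])

```text
time_s: 18.48
tool_pos: [570.1, -107.1, 243.0]
eef_rot: [3.141, -0.003, -0.225]
ft_force: [0.8, -1.0, -0.3]
gripper_width: 0.881
```

Run:
```python
from h import *
im=crop("top","t14",220,130,380,250,5)
```

```text
(no output)
```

View pics/t14.png

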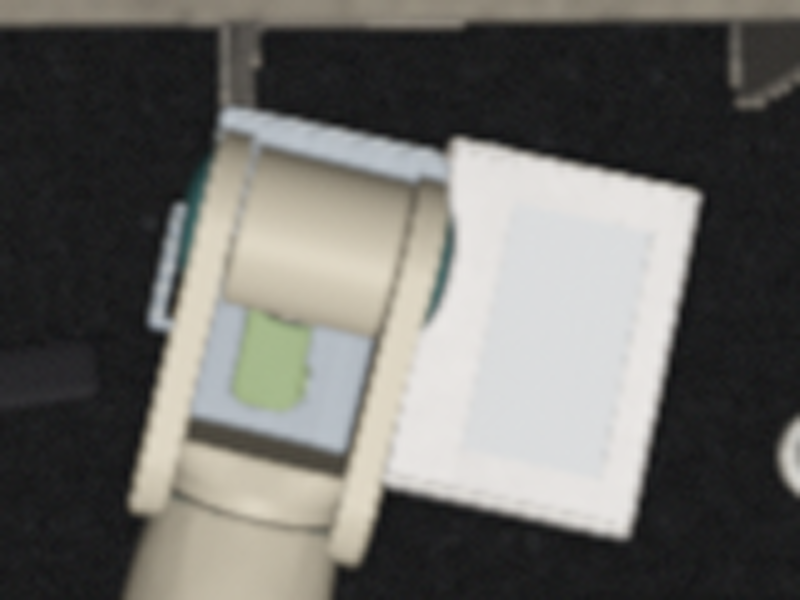

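>>> arm_command(commands=[{"dp":[0,-0.75,0],"dr":[0,0,-1],"jaw":60},{"dp":[0,-0.75,0],"dr":[0,0,-1],"jaw":60},{"dp":[0,0,0],"dr":[0,0,-1],"jaw":60},{"dp":[0,0,0],"dr":[0,0,-1],"jaw":60},{"dp":[0,0,0],"dr":[0,0,-1],"jaw":60},{"dp":[0,0,0],"dr":[0,0,-1],"jaw":60},{"dp":[0,0,0],"dr":[0,0,-1],"jaw":60},{"dp":[0,0,0],"dr":[0,0,-1],"jaw":60},{"dp":[0,0,0],"dr":[0,0,-1],"jaw":60},{"dp":[0,0,0],"dr":[0,0,-1],"jaw":60}])

```text
time_s: 19.77
tool_pos: [580.4, -48.0, 239.3]
eef_rot: [-3.141, 0.001, 0.65]
ft_force: [0.0, -0.7, -0.6]
gripper_width: 0.705
```

>>> arm_command(commands=[{"dp":[0,0,0],"dr":[0,0,-1],"jaw":60},{"dp":[0,0,0],"dr":[0,0,-1],"jaw":60},{"dp":[0,0,0],"dr":[0,0,-1],"jaw":60},{"dp":[0,0,0],"dr":[0,0,-1],"jaw":60},{"dp":[0,0,0],"dr":[0,0,-1],"jaw":60},{"dp":[0,0,0],"dr":[0,0,-1],"jaw":60},{"dp":[0,0,0],"dr":[0,0,-1],"jaw":60},{"dp":[0,0,0],"dr":[0,0,-1],"jaw":60},{"dp":[0,0,0],"dr":[0,0,0],"jaw":60}])

```text
time_s: 20.9
tool_pos: [580.4, -48.0, 239.5]
eef_rot: [-3.141, 0.0, 1.345]
ft_force: [-0.6, -0.2, 0.6]
gripper_width: 0.698
```

>>> arm_command(commands=[{"dp":[0,0,0],"dr":[0,-1,0],"jaw":60},{"dp":[0,0,0],"dr":[0,-1,0],"jaw":60},{"dp":[0,0,0],"dr":[0,-1,0],"jaw":60},{"dp":[0,0,0],"dr":[0,0,0],"jaw":60}])

```text
time_s: 21.4
tool_pos: [580.5, -46.8, 239.2]
eef_rot: [-3.14, 0.261, 1.347]
ft_force: [-0.5, -0.7, 0.6]
gripper_width: 0.7
```

Run:
```python
from h import *
o=observe();print(o["joints"],o["tool_pos"],o["eef_rot"])
im=crop("side","s15",150,50,400,237,3.2)
im=crop("top","t15",220,130,380,250,5)
```

```text
[-0.01262065  0.25969035  1.13166933 -0.26224522  1.79980414  0.15822088] [580.52767161 -46.80573455 239.21869219] [-3.14035193  0.26147432  1.34662254]
```

View pics/s15.png

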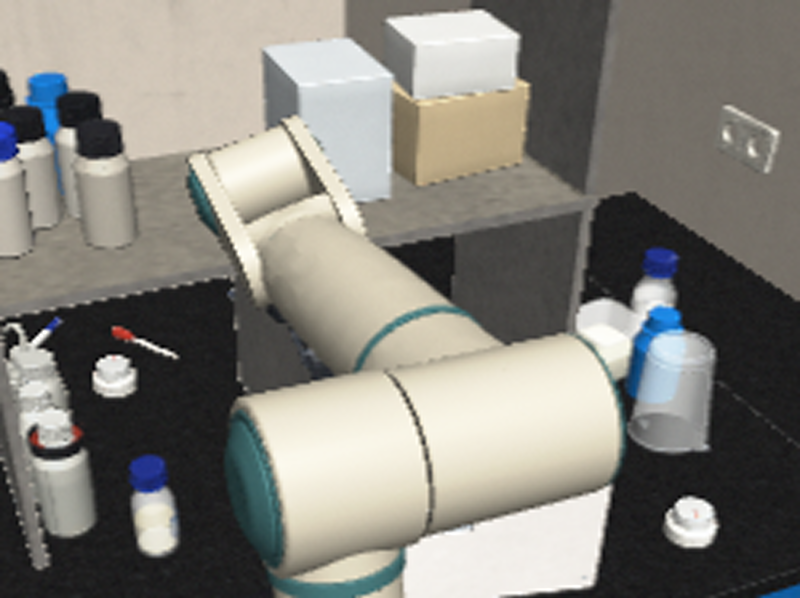

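View pics/t15.png

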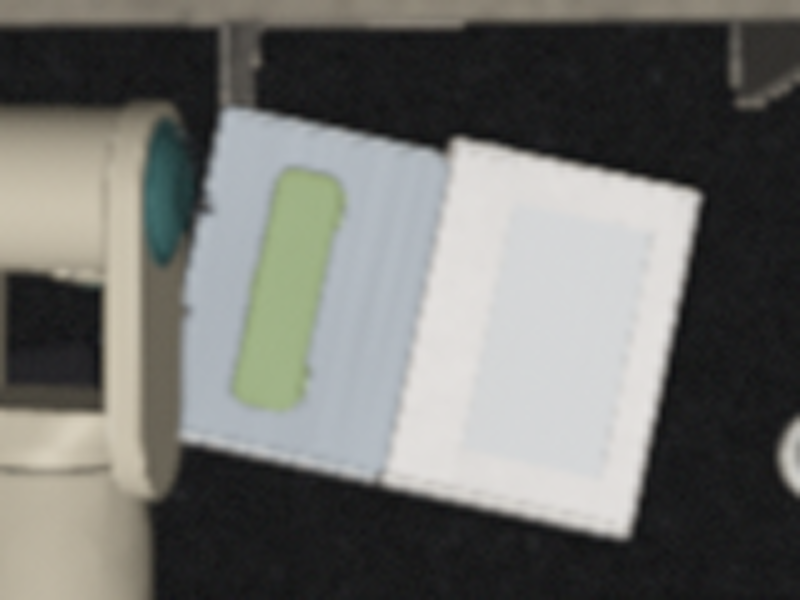

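>>> arm_command(commands=[{"dp":[0,0,0],"dr":[0,-1,0],"jaw":60},{"dp":[0,0,0],"dr":[0,-1,0],"jaw":60},{"dp":[0,0,0],"dr":[0,-1,0],"jaw":60},{"dp":[0,0,0],"dr":[0,-1,0],"jaw":60},{"dp":[0,0,0],"dr":[0,-1,0],"jaw":60},{"dp":[0,0,0],"dr":[0,-0.6,0],"jaw":60},{"dp":[0,0,0],"dr":[0,0,0],"jaw":60}])

```text
time_s: 22.38
tool_pos: [580.4, -48.2, 239.3]
eef_rot: [-3.14, 0.75, 1.346]
ft_force: [-0.7, -1.0, -0.9]
gripper_width: 0.704
```

Run:
```python
from h import *
o=observe();print(o["joints"],o["tool_pos"],o["eef_rot"])
im=crop("side","s16",130,50,380,237,3.2)
im=crop("top","t16",180,130,340,250,5)
T=lambda u,v,z: ray("top",220+u/5,130+v/5,z)
print(T(275,170,155),T(344,175,155),T(300,410,155),T(235,404,155))
```

```text
[ 0.18154406  0.41199841  1.08429128 -0.72218311  1.90143635  0.25381062] [580.36108758 -48.23843348 239.29649468] [-3.13957486  0.74966183  1.34640841]
[ 648.78580673 -100.74955968  155.        ] [ 645.06228953 -147.45629728  155.        ] [ 486.32418951 -116.05761893  155.        ] [490.67098269 -72.35514594 155.        ]
```

View pics/s16.png

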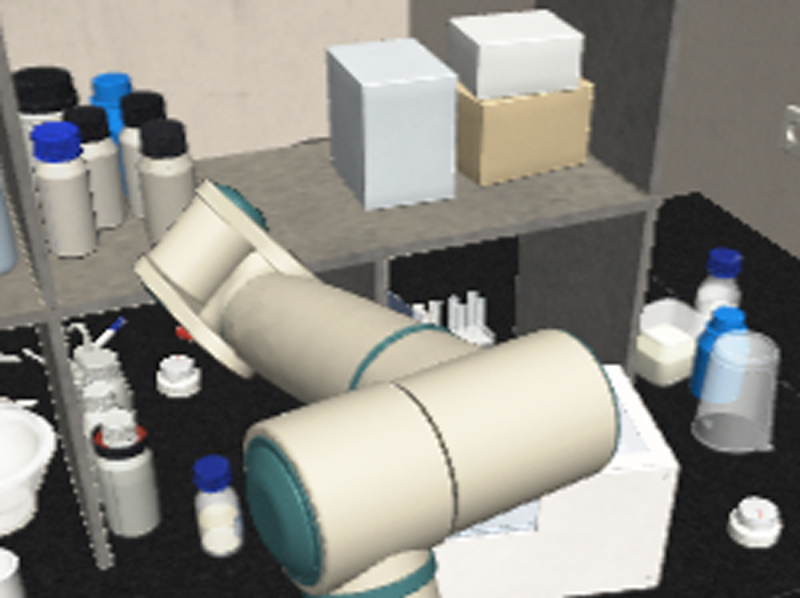

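View pics/t16.png

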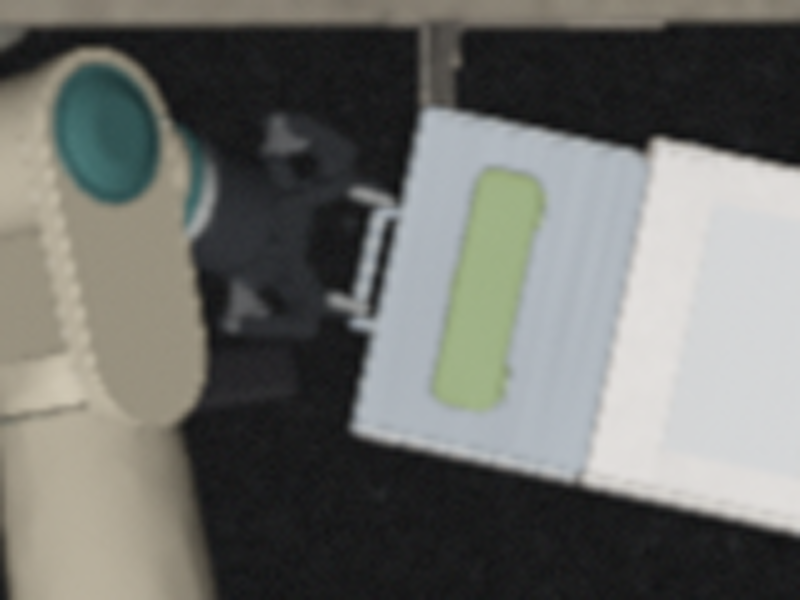

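Run:
```python
from h import *
c=lambda X:(proj("top",X)-[180,130])*5
d=np.array([-.2244*.68,-.9745*.68,-.733]);T=np.array([580.4,-48.2,239.3]);by=np.array([.9745,-.2244,0])
print("tcp",c(T))
for s in(0,13,25):print(s,c(T-s*d+30*by),c(T-s*d-30*by))
```

```text
tcp [398.51643367 261.79333943]
0 [408.68881589 216.24768078] [388.31780972 307.45649238]
13 [395.25369729 211.8243276 ] [374.72201421 303.58493165]
25 [382.70430549 207.69258945] [362.02214803 299.96849721]
```

>>> arm_command(commands=[{"dp":[-0.46,0,0.43],"dr":[0,0,0],"jaw":60},{"dp":[0.43,0,0.46],"dr":[0,0,0],"jaw":60},{"dp":[0.43,0,0.46],"dr":[0,0,0],"jaw":60},{"dp":[0.43,0,0.46],"dr":[0,0,0],"jaw":60},{"dp":[0.42,0,0.45],"dr":[0,0,0],"jaw":60},{"dp":[0,0,0],"dr":[0,0,0],"jaw":60},{"dp":[0,0,0],"dr":[0,0,0],"jaw":60}])

```text
time_s: 23.35
tool_pos: [575.3, -72.4, 140.8]
eef_rot: [3.14, 0.75, 1.345]
ft_force: [0.3, 0.6, 0.4]
gripper_width: 0.703
```

Run:
```python
from h import *
im=crop("top","t17",180,130,340,250,5)
im=crop("side","s17",130,50,380,237,3.2)
c=lambda X:(proj("top",X)-[180,130])*5
d=np.array([-.2244*.68,-.9745*.68,-.733]);T=observe()["tool_pos"];by=np.array([.9745,-.2244,0]);print(T)
for s in(0,13,25):print(s,c(T-s*d+30*by),c(T-s*d-30*by))
```

```text
[575.57458005 -72.3652791  141.43246691]
0 [443.15226546 236.64276382] [424.08182272 322.45220753]
13 [430.72201731 232.6026466 ] [411.51055303 318.90032113]
25 [419.11948618 228.8315565 ] [399.77607219 315.58486104]
```

View pics/t17.png

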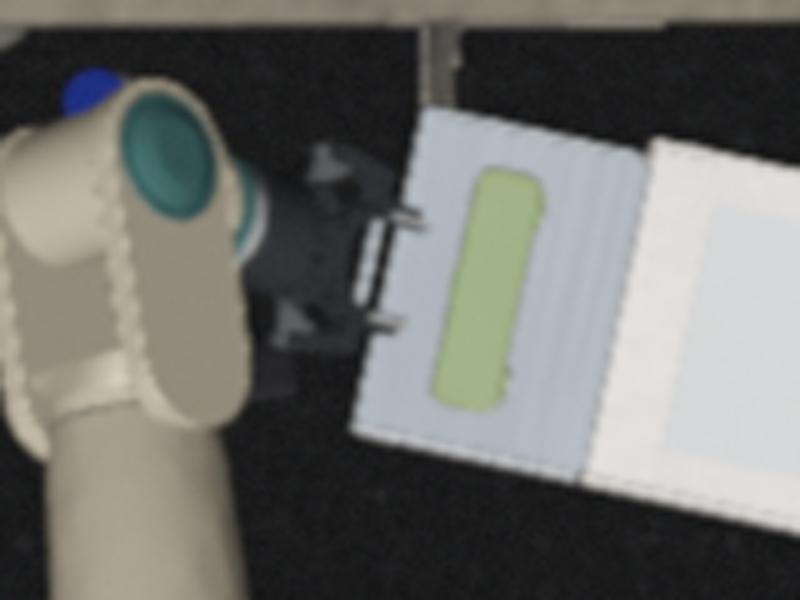

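View pics/s17.png

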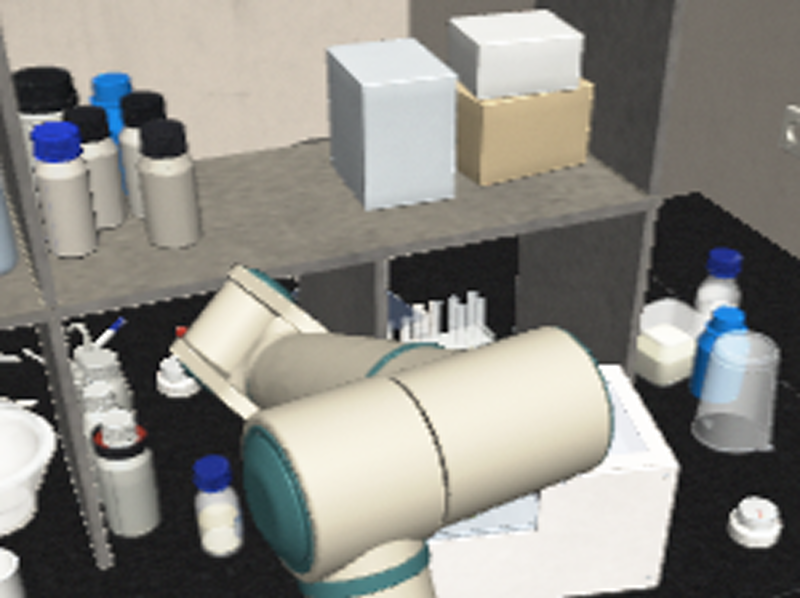

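>>> arm_command(commands=[{"dp":[0.17,0,0.18],"dr":[0,0,0],"jaw":60},{"dp":[0.16,0,0.17],"dr":[0,0,0],"jaw":60},{"dp":[0,0,0],"dr":[0,0,0],"jaw":60}])

```text
time_s: 23.82
tool_pos: [574.3, -72.5, 119.5]
eef_rot: [-3.138, 0.751, 1.348]
ft_force: [0.2, -0.2, 0.1]
gripper_width: 0.701
```

>>> arm_command(commands=[{"dp":[-0.29,0,0.27],"dr":[0,0,0],"jaw":60},{"dp":[-0.22,0,0.2],"dr":[0,0,0],"jaw":60},{"dp":[-0.22,0,0.2],"dr":[0,0,0],"jaw":60},{"dp":[-0.22,0,0.2],"dr":[0,0,0],"jaw":60},{"dp":[-0.22,0,0.2],"dr":[0,0,0],"jaw":60}])

```text
time_s: 24.45
tool_pos: [560.5, -135.1, 121.6]
eef_rot: [3.141, 0.751, 1.345]
ft_force: [-0.5, 1.4, 0.3]
gripper_width: 0.706
```

Run:
```python
from h import *
im=crop("top","t18",220,130,380,250,5)
```

```text
(no output)
```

View pics/t18.png

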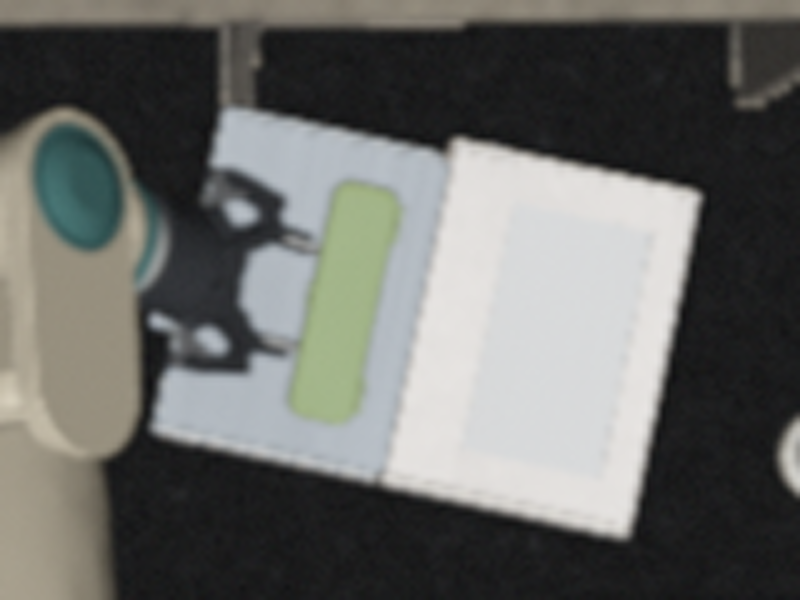

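>>> arm_command(commands=[{"dp":[-0.22,0,0.2],"dr":[0,0,0],"jaw":60},{"dp":[-0.22,0,0.21],"dr":[0,0,0],"jaw":60},{"dp":[-0.22,0,0.2],"dr":[0,0,0],"jaw":60},{"dp":[-0.22,0,0.21],"dr":[0,0,0],"jaw":60},{"dp":[-0.22,0,0.2],"dr":[0,0,0],"jaw":60}])

```text
time_s: 25.12
tool_pos: [547.2, -193.5, 121.6]
eef_rot: [3.141, 0.75, 1.345]
ft_force: [-0.1, 1.6, -0.3]
gripper_width: 0.702
```

Run:
```python
from h import *
im=crop("top","t19",220,130,380,250,5)
```

```text
(no output)
```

View pics/t19.png

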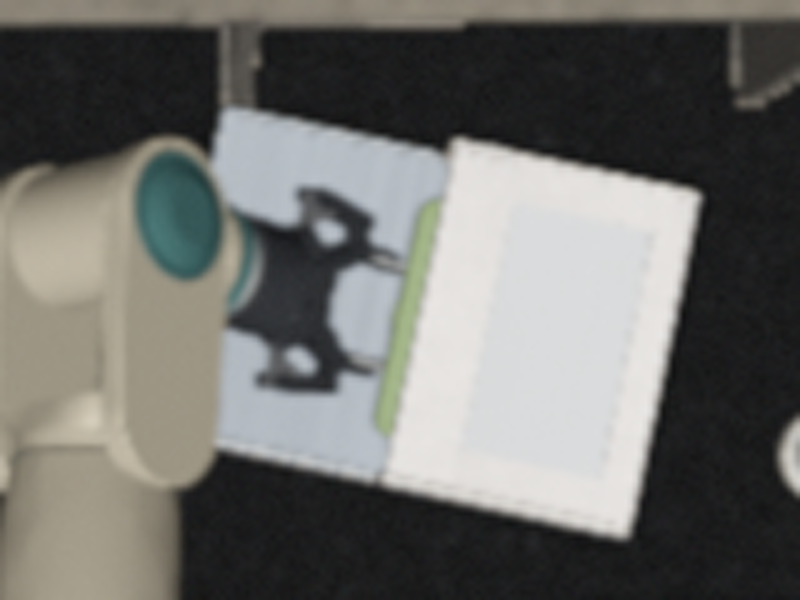

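>>> arm_command(commands=[{"dp":[-0.17,0,0.15],"dr":[0,0,0],"jaw":60},{"dp":[-0.17,0,0.16],"dr":[0,0,0],"jaw":60},{"dp":[-0.17,0,0.16],"dr":[0,0,0],"jaw":60},{"dp":[0,0,0],"dr":[0,0,0],"jaw":60},{"dp":[0,0,0],"dr":[0,0,0],"jaw":60}])

```text
time_s: 25.8
tool_pos: [541.1, -219.7, 121.8]
eef_rot: [-3.142, 0.751, 1.346]
ft_force: [-0.1, -1.0, -0.6]
gripper_width: 0.7
```

Run:
```python
from h import *
im=crop("top","t20",220,130,380,250,5)
```

```text
(no output)
```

View pics/t20.png

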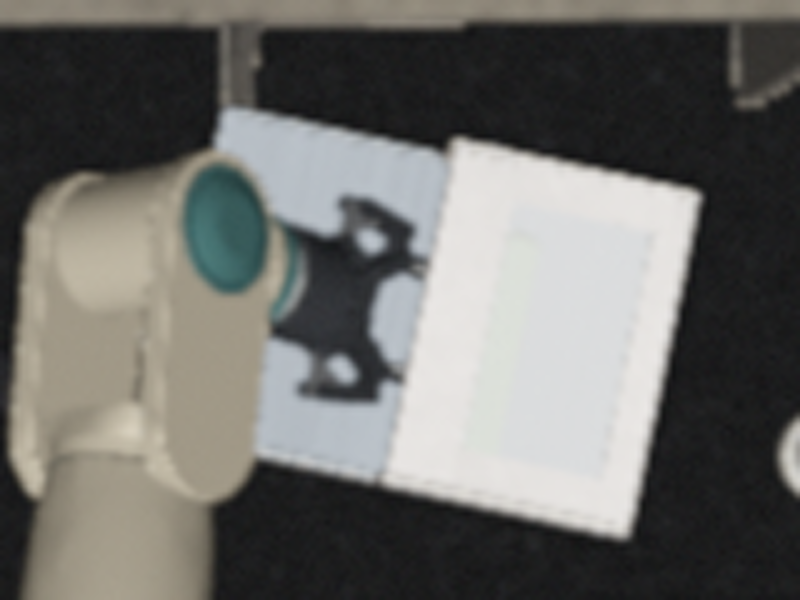

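>>> arm_command(commands=[{"dp":[-0.15,0,0.14],"dr":[0,0,0],"jaw":60},{"dp":[0,0,0],"dr":[0,0,0],"jaw":60},{"dp":[0,0,0],"dr":[0,0,0],"jaw":60}])

```text
time_s: 26.22
tool_pos: [539.3, -227.8, 121.7]
eef_rot: [-3.142, 0.75, 1.345]
ft_force: [0.7, 0.1, 0.7]
gripper_width: 0.701
```

Run:
```python
from h import *
im=read_camera("top")
crop("top","t21",285,150,365,210,10,im)
c=im[150:240,290:370].astype(float)
g=np.clip((c-c.mean((0,1)))*6+128,0,255).astype(np.uint8)
crop("top","t21b",0,0,80,90,6,g)
T=observe()["tool_pos"];r=T-[547.6,-205,0];print(-r[0]*.2244-r[1]*.9745)
bx=np.array([-.2244,-.9745,0]);by=np.array([.9745,-.2244,0])
for y in(-82,82):
  for x in(5,53):print(y,x,(proj("top",np.array([547.6,-205,155])+bx*x+by*y)-[285,150])*10)
```

```text
24.00402202605197
-82 5 [174.84983353 677.21630327]
-82 53 [314.38747183 708.31973271]
82 5 [277.32894472 203.26418193]
82 53 [415.96970449 234.00855894]
```

View pics/t21.png

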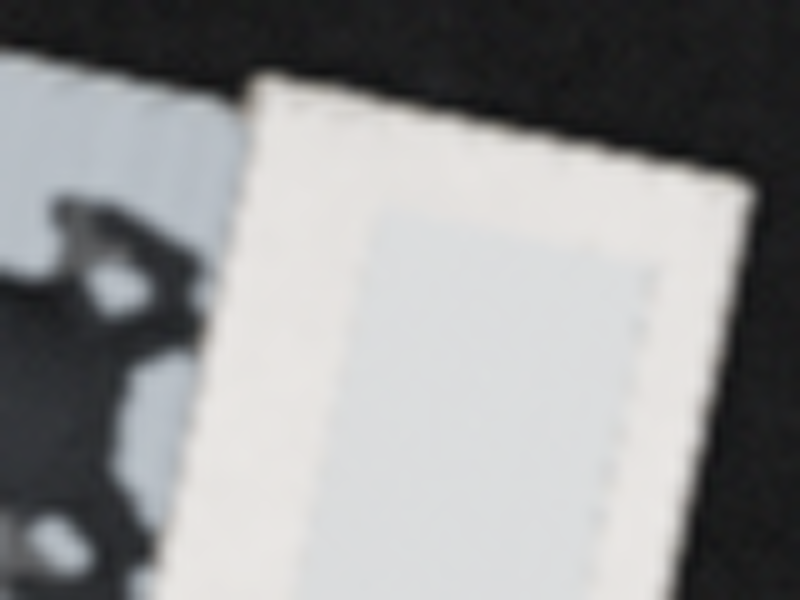

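View pics/t21b.png

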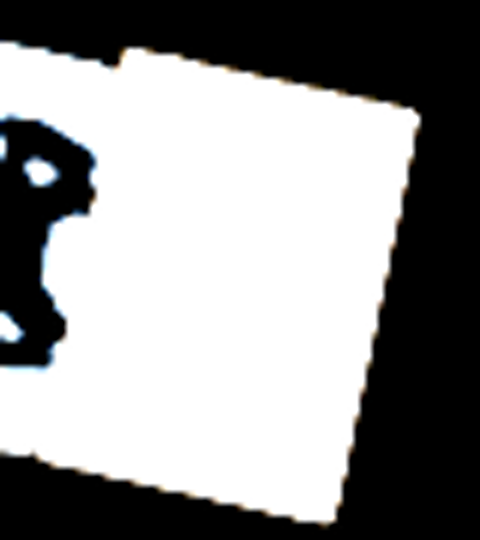

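>>> arm_command(commands=[{"dp":[0.36,0,-0.34],"dr":[0,0,0],"jaw":60},{"dp":[0.36,0,-0.34],"dr":[0,0,0],"jaw":60},{"dp":[0.36,0,-0.34],"dr":[0,0,0],"jaw":60},{"dp":[0.6,0,-0.56],"dr":[0,0,0],"jaw":60},{"dp":[0.6,0,-0.56],"dr":[0,0,0],"jaw":60},{"dp":[0.6,0,-0.56],"dr":[0,0,0],"jaw":60},{"dp":[-0.43,0,-0.46],"dr":[0,0,0],"jaw":60},{"dp":[-0.43,0,-0.46],"dr":[0,0,0],"jaw":60},{"dp":[-0.43,0,-0.46],"dr":[0,0,0],"jaw":60},{"dp":[0,0,0],"dr":[0,0,0],"jaw":60}])

```text
time_s: 27.52
tool_pos: [575.5, -74.4, 201.4]
eef_rot: [3.133, 0.749, 1.339]
ft_force: [0.1, -0.8, 0.1]
gripper_width: 0.702
```

Run:
```python
from h import *
im=read_camera("top");s=read_camera("side")
crop("top","t22",150,110,410,260,3,im);crop("side","s22",130,100,380,287,3.2,s)
c=im[150:240,290:370].astype(float)
g=np.clip((c-220)*6+128,0,255).astype(np.uint8);crop("top","t22b",0,0,80,90,6,g)
```

```text
(no output)
```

View pics/t22.png

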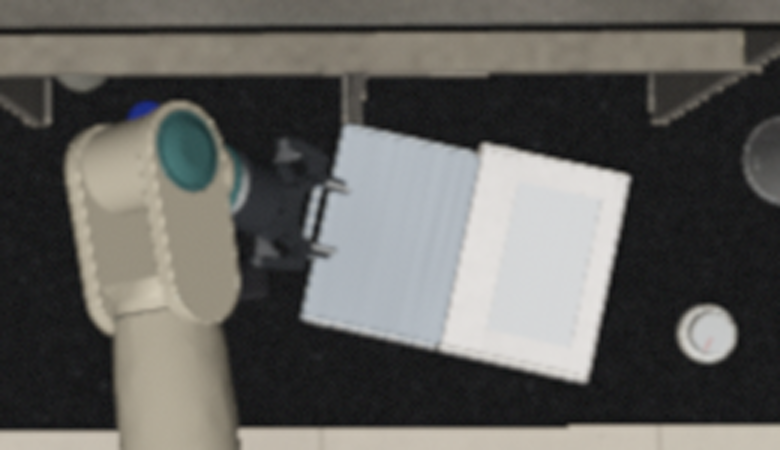

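View pics/s22.png

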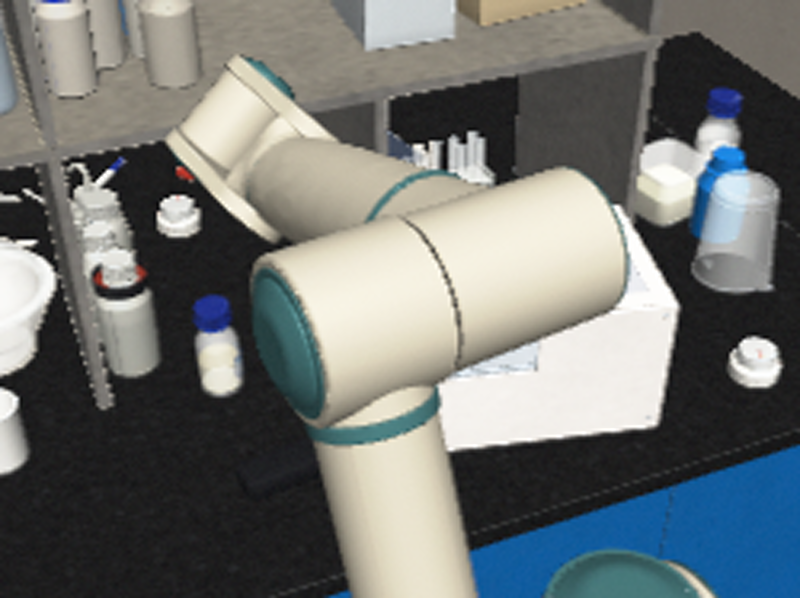

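View pics/t22b.png

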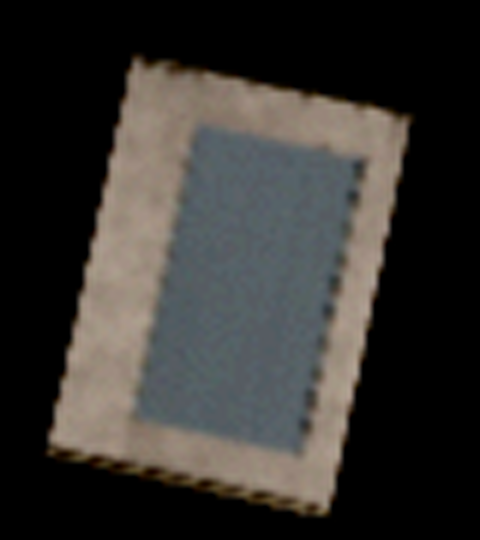

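Run:
```python
from h import *
bx=np.array([-.2244,-.9745,0]);by=np.array([.9745,-.2244,0])
for x in(-165,-80):
 for y in(-105,0,105):
  for z in(12,110):print(x,y,z,proj("side",np.array([547.6,-205,z])+bx*x+by*y))
```

```text
-165 -105 12 [257.82324012 240.75440129]
-165 -105 110 [257.87999254 221.87151604]
-165 0 12 [253.65048418 223.33621615]
-165 0 110 [253.53353236 204.82483309]
-165 105 12 [249.91357313 207.73736262]
-165 105 110 [249.65859915 189.62746441]
-80 -105 12 [278.99417235 238.30901964]
-80 -105 110 [279.96028956 219.47698589]
-80 0 12 [273.69480406 221.15495032]
-80 0 110 [274.39115914 202.69933614]
-80 105 12 [268.94502713 205.77990972]
-80 105 110 [269.42174524 187.72840176]
```

Run:
```python
from h import *
im=cv2.imread("pics/side0.png")[:,:,::-1]
crop("side","s0z",235,180,285,245,9,im)
```

```text
(no output)
```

View pics/s0z.png

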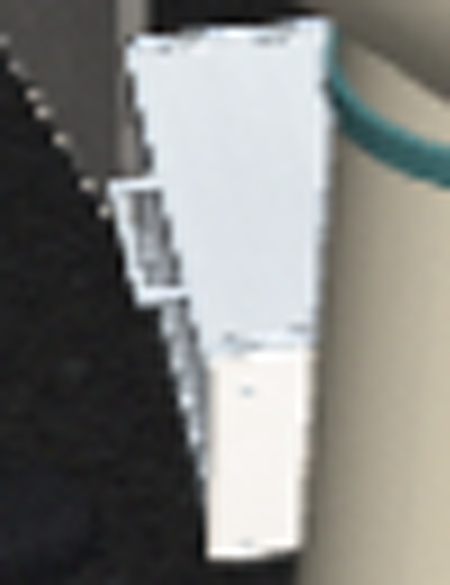

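>>> arm_command(commands=[{"dp":[-0.4,0,-0.5],"dr":[0,1,0],"jaw":60},{"dp":[-0.4,0,-0.5],"dr":[0,1,0],"jaw":60},{"dp":[-0.3,0,-0.5],"dr":[0,1,0],"jaw":60},{"dp":[-0.2,0,-0.5],"dr":[0,1,0],"jaw":60},{"dp":[0,0,-0.5],"dr":[0,1,0],"jaw":60},{"dp":[0,0,-0.3],"dr":[0,1,0],"jaw":60},{"dp":[0,0,-0.2],"dr":[0,1,0],"jaw":60},{"dp":[0,0,-0.2],"dr":[0,1,0],"jaw":60},{"dp":[0,0,0],"dr":[0,0.6,0],"jaw":60}])

```text
time_s: 28.75
tool_pos: [578.8, -55.8, 338.7]
eef_rot: [-3.141, -0.002, 1.344]
ft_force: [-0.4, 0.4, -0.7]
gripper_width: 0.703
```

>>> arm_command(commands=[{"dp":[-0.2,-0.8,0],"dr":[0,0,0],"jaw":60},{"dp":[-0.2,-0.8,0],"dr":[0,0,0],"jaw":60},{"dp":[-0.2,-0.8,0],"dr":[0,0,0],"jaw":60},{"dp":[-0.2,-0.8,0],"dr":[0,0,0],"jaw":60},{"dp":[-0.2,-0.8,0],"dr":[0,0,0],"jaw":60},{"dp":[-0.8,0,0],"dr":[0,0,0],"jaw":60},{"dp":[-0.8,0,0],"dr":[0,0,0],"jaw":60},{"dp":[-0.8,0,0],"dr":[0,0,0],"jaw":60},{"dp":[-0.8,0,0],"dr":[0,0,0],"jaw":60},{"dp":[-0.8,0,0],"dr":[0,0,0],"jaw":60}])

```text
time_s: 30.0
tool_pos: [377.6, -215.4, 337.9]
eef_rot: [-3.139, -0.001, 1.345]
ft_force: [-0.4, -0.2, 0.2]
gripper_width: 0.7
```

>>> arm_command(commands=[{"dp":[-0.8,0,0],"dr":[0,0,0],"jaw":60},{"dp":[-0.8,0,0],"dr":[0,0,0],"jaw":60},{"dp":[-0.8,0.2,0],"dr":[0,0,0],"jaw":60},{"dp":[-0.8,0.2,0],"dr":[0,0,0],"jaw":60},{"dp":[-0.8,0.2,0],"dr":[0,0,0],"jaw":60},{"dp":[0,0,0],"dr":[0,0,0],"jaw":60}])

```text
time_s: 30.75
tool_pos: [365.2, -377.1, 336.6]
eef_rot: [-3.138, -0.003, 1.343]
ft_force: [1.0, -0.4, -0.7]
gripper_width: 0.699
```

Run:
```python
from h import *
s=read_camera("side");t=read_camera("top")
crop("side","s30",110,120,360,307,3.2,s)
crop("side","s31",235,180,285,245,9,s)
crop("top","t30",100,110,410,260,2.5,t)
```

```text
(no output)
```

View pics/s30.png

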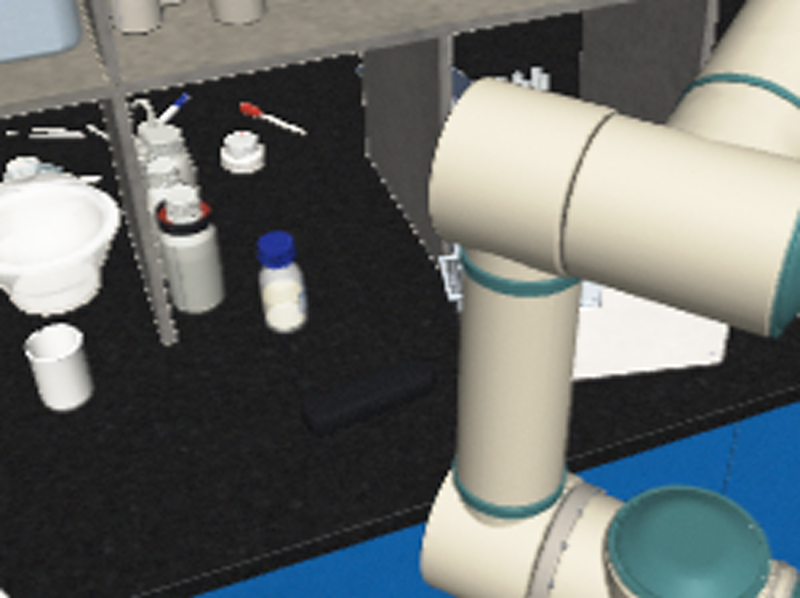

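View pics/s31.png

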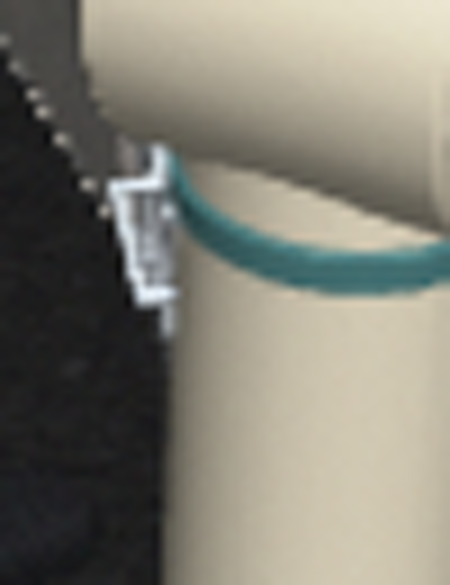

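View pics/t30.png

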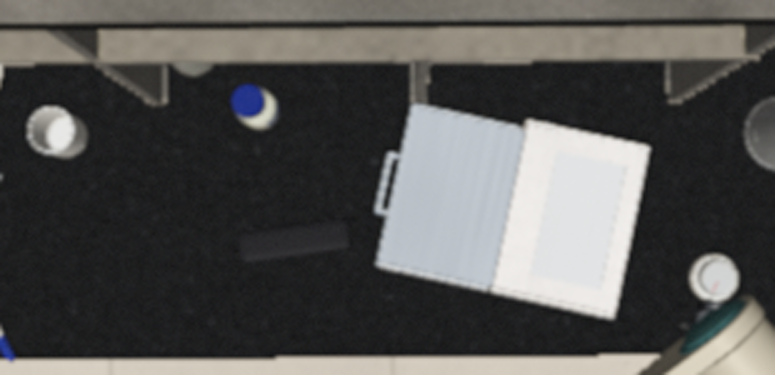

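>>> arm_command(commands=[{"dp":[-0.63,-0.72,0],"dr":[0,0,0],"jaw":60},{"dp":[-0.63,-0.72,0],"dr":[0,0,0],"jaw":60},{"dp":[-0.63,-0.72,0],"dr":[0,0,0],"jaw":60},{"dp":[-0.63,-0.72,0],"dr":[0,0,0],"jaw":60},{"dp":[-0.63,-0.72,0],"dr":[0,0,0],"jaw":60},{"dp":[0,0,0],"dr":[0,0,0],"jaw":60}])

```text
time_s: 31.6
tool_pos: [196.1, -466.3, 339.1]
eef_rot: [-3.141, -0.0, 1.343]
ft_force: [0.2, -0.6, -0.9]
gripper_width: 0.701
```

Run:
```python
from h import *
s=read_camera("side")
crop("side","s32",235,180,285,245,9,s)
```

```text
(no output)
```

View pics/s32.png

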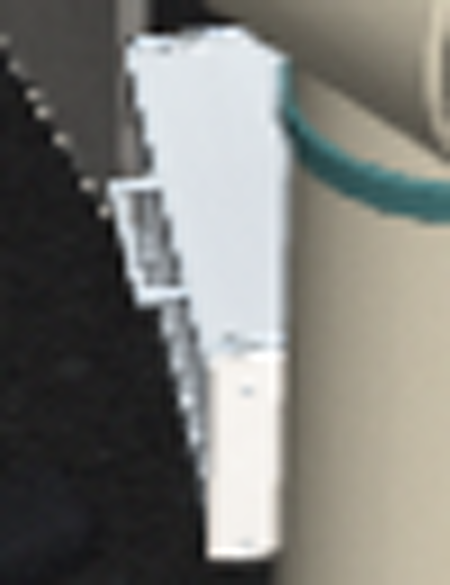

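Run:
```python
from h import *
s=read_camera("side").astype(int);a=cv2.imread("pics/side0.png")[:,:,::-1].astype(int)
d=s-a
R=d[195:245,245:266]
idx=np.argwhere(np.abs(R).max(2)>12)
for r,c in idx[:40]:print(r+195,c+245,a[r+195,c+245],s[r+195,c+245])
```

```text
221 265 [248 245 241] [230 225 220]
222 265 [248 246 242] [231 227 221]
223 265 [248 245 242] [231 226 221]
224 265 [248 245 241] [230 226 220]
225 265 [247 245 241] [231 227 221]
226 265 [247 244 240] [230 226 220]
227 265 [246 244 240] [229 225 219]
228 265 [247 244 240] [229 225 220]
229 265 [247 244 241] [226 221 215]
230 265 [247 244 240] [209 201 193]
231 265 [246 244 240] [207 200 192]
232 265 [246 244 240] [207 200 193]
233 265 [247 244 240] [207 202 193]
234 265 [247 244 240] [208 201 193]
235 265 [246 243 239] [207 201 193]
236 265 [246 243 240] [207 201 192]
237 265 [246 243 239] [200 194 186]
238 265 [245 243 239] [185 179 172]
239 265 [246 243 239] [185 179 172]
240 265 [246 243 239] [182 177 169]
241 265 [136 133 129] [112 109 104]
242 265 [40 41 40] [66 64 59]
243 265 [28 28 28] [64 62 57]
244 265 [33 33 33] [64 62 56]
```

Run:
```python
from h import *
s=read_camera("top").astype(int);a=cv2.imread("pics/top0.png")[:,:,::-1].astype(int)
d=np.abs(s-a).max(2)
print(d[150:240,285:362].max(), [d[y0:y1,x0:x1].max() for x0,y0,x1,y1 in((245,150,310,240),(108,148,140,178),(188,138,216,166),(372,208,400,234))])
e=cv2.imread("pics/t20.png")
print(observe()["joint_vel"].round(3))
```

```text
8 [np.int64(7), np.int64(8), np.int64(44), np.int64(8)]
[ 0.011  0.005 -0.004 -0.002  0.001 -0.002]
```

Run:
```python
from h import *
s=read_camera("top").astype(int);a=cv2.imread("pics/top0.png")[:,:,::-1].astype(int)
d=np.abs(s-a).max(2)
print(np.argwhere(d[130:180,180:225]>10)+[130,180])
t=np.hstack([a[135:170,180:225],s[135:170,180:225]]).astype(np.uint8)
crop("top","t40",0,0,90,35,8,t)
s2=read_camera("side").astype(int);a2=cv2.imread("pics/side0.png")[:,:,::-1].astype(int)
d2=np.abs(s2-a2).max(2); print(d2[185:230,183:212].max(),d2[215:252,110:142].max())
```

```text
[[143 196]
 [143 197]
 [144 193]
 [144 194]
 [144 195]
 [144 196]
 [144 197]
 [144 201]
 [144 203]
 [144 204]
 [145 192]
 [145 193]
 [145 194]
 [145 195]
 [145 202]
 [145 203]
 [145 204]
 [145 205]
 [146 192]
 [146 193]
 [146 194]
 [146 203]
 [146 204]
 [146 205]
 [147 191]
 [147 192]
 [147 193]
 [147 203]
 [147 204]
 [147 205]
 [147 206]
 [148 191]
 [148 192]
 [148 193]
 [148 204]
 [148 205]
 [148 206]
 [148 209]
 [149 191]
 [149 192]
 [149 193]
 [149 204]
 [149 205]
 [149 206]
 [149 209]
 [149 210]
 [150 191]
 [150 192]
 [150 193]
 [150 204]
 [150 205]
 [150 206]
 [150 209]
 [150 210]
 [150 211]
 [151 191]
 [151 192]
 [151 193]
 [151 204]
 [151 205]
 [151 206]
 [151 209]
 [151 210]
 [152 191]
 [152 192]
 [152 193]
 [152 204]
 [152 205]
 [152 206]
 [152 209]
 [152 210]
 [153 192]
 [153 193]
 [153 203]
 [153 204]
 [153 205]
 [153 206]
 [153 209]
 [153 210]
 [154 192]
 [154 193]
 [154 194]
 [154 203]
 [154 204]
 [154 205]
 [154 208]
 [154 209]
 [154 210]
 [155 193]
 [155 194]
 [155 201]
 [155 202]
 [155 203]
 [155 204]
 [155 205]
 [155 209]
 [156 199]
 [156 200]
 [156 201]
 [156 202]
 [156 203]
 [157 200]
 [157 208]]
51 8
```

View pics/t40.png

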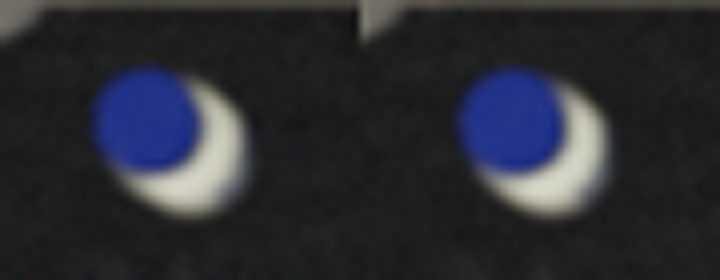

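Run:
```python
from h import *
def blob(im,lo,hi):
    h=cv2.cvtColor(np.ascontiguousarray(im[:,:,::-1].astype(np.uint8)),cv2.COLOR_BGR2HSV)
    m=(h[:,:,0]>105)&(h[:,:,0]<130)&(h[:,:,1]>140)&(h[:,:,2]>60)
    w=m*1.0;y,x=np.mgrid[:im.shape[0],:im.shape[1]];return (x*w).sum()/w.sum(),(y*w).sum()/w.sum(),w.sum()
for n,b in(("top",(185,138,218,168)),("side",(183,185,212,205))):
    x0,y0,x1,y1=b
    a=cv2.imread(f"pics/{n}0.png")[:,:,::-1];s=read_camera(n)
    cv2.imwrite(f"pics/{n}_end.png",s[:,:,::-1])
    pa,ps=[cv2.cvtColor(cv2.resize(np.ascontiguousarray(i[y0:y1,x0:x1]),None,fx=1,fy=1),cv2.COLOR_RGB2GRAY).astype(np.float32) for i in(a,s)]
    print(n,blob(a[y0:y1,x0:x1],0,0),blob(s[y0:y1,x0:x1],0,0),cv2.phaseCorrelate(pa,ps))
    if n=="side":
        y0,y1=205,228;print("base",cv2.phaseCorrelate(*[cv2.cvtColor(np.ascontiguousarray(i[y0:y1,x0:x1]),cv2.COLOR_RGB2GRAY).astype(np.float32) for i in(a,s)]))
# history in crops (scaled)
for nm,sc,ox,oy in(("s1",5,110,180),("s3",4,110,130),("s4",6,110,200),("s10",6,110,160),("s11",3.2,150,100),("s12",3.2,150,100),("s13",3.2,150,100),("s15",3.2,150,50),("s16",3.2,130,50),("s17",3.2,130,50),("s22",3.2,130,100),("s30",3.2,110,120)):
    im=cv2.imread(f"pics/{nm}.png")[:,:,::-1]
    x0,x1=int((186-ox)*sc),int((210-ox)*sc);y0,y1=max(0,int((188-oy)*sc)),int((206-oy)*sc)
    if y0>=im.shape[0] or x0<0: continue
    b=blob(im[y0:y1,x0:x1],0,0);print(nm,(b[0]+x0)/sc+ox,(b[1]+y0)/sc+oy,b[2]/sc**2)
```

```text
top (np.float64(12.453125), np.float64(11.328125), np.float64(128.0)) (np.float64(13.106060606060606), np.float64(11.424242424242424), np.float64(132.0)) ((0.28776790321273893, 0.0824802330579093), 0.9488118666189688)
side (np.float64(13.11864406779661), np.float64(12.533898305084746), np.float64(118.0)) (np.float64(12.8), np.float64(12.347826086956522), np.float64(115.0)) ((-0.13167696793066064, -0.12317281444349071), 1.018182406425476)
base ((-0.1268420303775013, -0.08133101319286418), 1.0092010143730374)
s1 196.4700346020761 197.83307958477508 115.6
s3 196.94525316455696 197.4020569620253 98.75
s4 nan nan 0.0
s10 196.20998003992014 197.88195608782436 115.97222222222223
s11 195.69211409395973 193.0494966442953 14.550781249999996
s12 196.16691053511704 197.7260137959866 116.79687499999997
s13 196.15131578947367 197.74906015037595 116.89453124999997
s15 196.15918132328306 197.75492043551088 116.60156249999997
s16 196.1609388097234 197.734178541492 116.50390624999997
s17 196.16610738255034 197.75062919463087 116.40624999999997
s22 196.16875 197.73776041666667 117.18749999999997
s30 196.1740360435876 197.76168273260686 116.50390624999997<stdin>:5: RuntimeWarning: invalid value encountered in scalar divide
```

Run:
```python
from station import *
print(observe()["time_s"]);print(hand_in())
```

```text
31.95
the job is handed in; nothing more can be done
None
```

I laid the pale green case across the drop-box counter, long side to the flap. I then pushed it through with the fingers leaning about 43°, and it went over the ledge. I backed the arm out, parked it clear of everything, and handed in at about 32 s of the 61 s allowed.

**What the last checks showed**
- **Case:** In the last push pictures, the case showed faintly green through the roof pane, then was gone after the final few millimetres. At the end, the pane and counter matched the pictures from before the job to within image noise.
- **Flap:** I never saw the flap itself. I take it as shut because the hood area looks unchanged and nothing is left in the doorway.
- **Forces:** Wrist forces stayed below 6 N at every reading.

**What I could not confirm**
- **Catch bin:** The side camera sees the bin's front edge-on, and the arm hides part of it. I did not see the case lying in the bin.

**Checks that disagreed**
- **Bottle:** The cup and timer look unchanged, but the bottle's picture differs by about half a pixel (1–2 mm) from the first picture. The shift was already there when I lifted the case, and the fingers never came near the bottle. I think it settled by itself at the start, but I can't prove that.
- **Fingertips:** When open, they sat farther behind the tool point than I had assumed, so I re-gripped the case lower twice before lifting it.
- **First turn over the counter:** I brought the case over the counter turned 90° the wrong way. I corrected that in the air before setting it down.

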